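# Refit and lock the screen plates of a sample mill

### The job

Refit the mill's screen deck: take out the blanking plates (round knob) and lay them in the white tray, and put every perforated screen plate from the bench into a bay of its own (any bay), one short edge tucked under the retaining lip and the other lowered until the plate lies flat on the bay floor. Once all are in, take the mallet and strike the sprung pin of each loaded bay fully down, using the mallet and not the fingers on the pins, and leave the pin of an empty bay up. Then lay the mallet back, wholly on its rubber mat, and leave the glassware alone.

Things in the scene. Friction and masses are not known exactly. Their poses are not given: they have to be found in the camera images.
- plate1_mid (a point): flat perforated aluminium screen plate, 120 (its x) x 64 (its y) x 6 mm, 0.2 kg, with an upright black grip fin on its middle: 12 mm thick (along x), 40 mm wide (along y), its top 50 mm above the plate's underside. The point is the middle of the flat plate, 3 mm above its underside; z is the plate's normal, fin up. Half a turn about z makes no difference. May be absent
- plate2_mid (a point): flat perforated aluminium screen plate, 120 (its x) x 64 (its y) x 6 mm, 0.2 kg, with an upright black grip fin on its middle: 12 mm thick (along x), 40 mm wide (along y), its top 50 mm above the plate's underside. The point is the middle of the flat plate, 3 mm above its underside; z is the plate's normal, fin up. Half a turn about z makes no difference. May be absent
- plate3_mid (a point): flat perforated aluminium screen plate, 120 (its x) x 64 (its y) x 6 mm, 0.2 kg, with an upright black grip fin on its middle: 12 mm thick (along x), 40 mm wide (along y), its top 50 mm above the plate's underside. The point is the middle of the flat plate, 3 mm above its underside; z is the plate's normal, fin up. Half a turn about z makes no difference. May be absent
- blank1_mid (a point): unperforated dark steel blanking plate, 120 (its x) x 64 (y) x 6 mm, 0.2 kg, with an upright round knob on its middle, 22 mm across, its top 50 mm above the underside. It starts seated flat in bay 1 of the deck, one edge under the lip. The point is the middle of the flat plate, 3 mm above its underside; its x is along the bay's x. May be absent
- blank2_mid (a point): unperforated dark steel blanking plate, 120 (its x) x 64 (y) x 6 mm, 0.2 kg, with an upright round knob on its middle, 22 mm across, its top 50 mm above the underside. It starts seated flat in bay 2 of the deck, one edge under the lip. The point is the middle of the flat plate, 3 mm above its underside; its x is along the bay's x. May be absent
- blank3_mid (a point): unperforated dark steel blanking plate, 120 (its x) x 64 (y) x 6 mm, 0.2 kg, with an upright round knob on its middle, 22 mm across, its top 50 mm above the underside. It starts seated flat in bay 3 of the deck, one edge under the lip. The point is the middle of the flat plate, 3 mm above its underside; its x is along the bay's x. May be absent
- tray: low white open tray, fixed on the bench: 166 x 166 mm outside, walls 4 mm thick and 22 mm high, floor 4 mm thick; origin under its centre; room for two plates side by side along its y
- deck: grey fixed screen deck, 20 mm thick base, three open-topped bays side by side along its y. Origin on the bench under the middle of bay 2. x points from the lip (far) side to the pin side, which faces the robot. Each bay is 123 mm long (x = -61.5 to +61.5) and 69 mm wide, its floor 20 mm above the bench; dividers between bays carry sloped ridges, up to 16 mm above the floor, that guide a plate in
- bay1 (a point): middle of the floor of bay 1 (deck y = -90 mm), axes as the deck's. At its -x end a wall carries a fixed steel lip that reaches 9 mm in over the floor; the lip's underside is 12 mm and its top 16 mm above the floor. At +x the end wall is 6 mm high, with a gap in its middle for the pin's nose
- bay2 (a point): middle of the floor of bay 2 (deck y = 0 mm), axes as the deck's. At its -x end a wall carries a fixed steel lip that reaches 9 mm in over the floor; the lip's underside is 12 mm and its top 16 mm above the floor. At +x the end wall is 6 mm high, with a gap in its middle for the pin's nose
- bay3 (a point): middle of the floor of bay 3 (deck y = 90 mm), axes as the deck's. At its -x end a wall carries a fixed steel lip that reaches 9 mm in over the floor; the lip's underside is 12 mm and its top 16 mm above the floor. At +x the end wall is 6 mm high, with a gap in its middle for the pin's nose
- pin1 (a joint): sprung pin of bay 1: 0 up, 0.026 m fully down; starts up (at most 3 mm in). Up, its nose (10 mm thick) is clear of the bay: from x = 67 mm on, 30 mm above the bay floor. Down, the nose hangs over the bay's end 7 mm above the floor: it locks a seated plate in and keeps an unseated one out
- pin1_top (a point): top of the round head (20 mm across) of the steel pin of bay 1. The pin travels along a line 30 degrees from vertical: going down its top drops 22.5 mm (from 89 to 67 mm above the bench) and shifts 13 mm towards the lip; it takes about 10 to 15 N straight down and stays where it is left. Dark steel cheeks beside it end 48 mm above the bench
- pin2 (a joint): sprung pin of bay 2: 0 up, 0.026 m fully down; starts up (at most 3 mm in). Up, its nose (10 mm thick) is clear of the bay: from x = 67 mm on, 30 mm above the bay floor. Down, the nose hangs over the bay's end 7 mm above the floor: it locks a seated plate in and keeps an unseated one out
- pin2_top (a point): top of the round head (20 mm across) of the steel pin of bay 2. The pin travels along a line 30 degrees from vertical: going down its top drops 22.5 mm (from 89 to 67 mm above the bench) and shifts 13 mm towards the lip; it takes about 10 to 15 N straight down and stays where it is left. Dark steel cheeks beside it end 48 mm above the bench
- pin3 (a joint): sprung pin of bay 3: 0 up, 0.026 m fully down; starts up (at most 3 mm in). Up, its nose (10 mm thick) is clear of the bay: from x = 67 mm on, 30 mm above the bay floor. Down, the nose hangs over the bay's end 7 mm above the floor: it locks a seated plate in and keeps an unseated one out
- pin3_top (a point): top of the round head (20 mm across) of the steel pin of bay 3. The pin travels along a line 30 degrees from vertical: going down its top drops 22.5 mm (from 89 to 67 mm above the bench) and shifts 13 mm towards the lip; it takes about 10 to 15 N straight down and stays where it is left. Dark steel cheeks beside it end 48 mm above the bench
- mallet_head (a point): centre of the head of a small white mallet (0.26 kg): head 45 x 45 x 80 mm, the long way along its z with flat striking faces at both ends; the wooden handle leaves the middle of the head to the mallet's -x, 18 mm (y) x 24 mm (z) thick, its end 132.5 mm from this point. It starts standing on a striking face, handle level 40 mm over its support; it balances about 11 mm from the head's centre
- mallet_end (a point): end of the mallet's handle, on its axis
- mat: the mallet's black rubber mat on the bench, 200 (x) x 110 (y) x 4 mm, fixed; the origin is under its centre
- bottle: bystander: glass jar with a blue cap, 64 mm across, 130 mm tall; origin under its centre
- beaker: bystander: glass beaker, 70 mm across, 85 mm tall; origin under its centre
- vial: bystander: amber vial, 40 mm across, 75 mm tall; origin under its centre
Mind the look-alikes: they are no part of the job. Leave any green or yellow look-alike of the part that bears mallet_head alone.

How it is judged:
On the way, in this order (a step that is already met when the one before it is completed fails the run):
1. the blanking plates are in the tray and every screen plate lies flat in a bay, one edge under the lip (((horizontal distance between plate1_mid and bay1 below 0.006 m and z of plate1_mid in the frame of bay1 between 0.0005 and 0.0055 m and angle between plate1_mid's own z axis and vertical below 0.05 rad) or (horizontal distance between plate1_mid and bay2 below 0.006 m and z of plate1_mid in the frame of bay2 between 0.0005 and 0.0055 m and angle between plate1_mid's own z axis and vertical below 0.05 rad) or (horizontal distance between plate1_mid and bay3 below 0.006 m and z of plate1_mid in the frame of bay3 between 0.0005 and 0.0055 m and angle between plate1_mid's own z axis and vertical below 0.05 rad)) and ((horizontal distance between plate2_mid and bay1 below 0.006 m and z of plate2_mid in the frame of bay1 between 0.0005 and 0.0055 m and angle between plate2_mid's own z axis and vertical below 0.05 rad) or (horizontal distance between plate2_mid and bay2 below 0.006 m and z of plate2_mid in the frame of bay2 between 0.0005 and 0.0055 m and angle between plate2_mid's own z axis and vertical below 0.05 rad) or (horizontal distance between plate2_mid and bay3 below 0.006 m and z of plate2_mid in the frame of bay3 between 0.0005 and 0.0055 m and angle between plate2_mid's own z axis and vertical below 0.05 rad)) and ((horizontal distance between plate3_mid and bay1 below 0.006 m and z of plate3_mid in the frame of bay1 between 0.0005 and 0.0055 m and angle between plate3_mid's own z axis and vertical below 0.05 rad) or (horizontal distance between plate3_mid and bay2 below 0.006 m and z of plate3_mid in the frame of bay2 between 0.0005 and 0.0055 m and angle between plate3_mid's own z axis and vertical below 0.05 rad) or (horizontal distance between plate3_mid and bay3 below 0.006 m and z of plate3_mid in the frame of bay3 between 0.0005 and 0.0055 m and angle between plate3_mid's own z axis and vertical below 0.05 rad)) and x of blank1_mid in the frame of tray between -0.07 and 0.07 m and y of blank1_mid in the frame of tray between -0.07 and 0.07 m and z of each of blank1_mid, blank2_mid, blank3_mid in the frame of tray below 0.04 m and x of blank2_mid in the frame of tray between -0.07 and 0.07 m and y of blank2_mid in the frame of tray between -0.07 and 0.07 m and x of blank3_mid in the frame of tray between -0.07 and 0.07 m and y of blank3_mid in the frame of tray between -0.07 and 0.07 m), for 0.3 s.
2. the pin of every loaded bay is down over its seated plate (((horizontal distance between plate1_mid and bay1 below 0.006 m and z of plate1_mid in the frame of bay1 between 0.0005 and 0.0055 m and angle between plate1_mid's own z axis and vertical below 0.05 rad and value of joint pin1 above 0.022 m) or (horizontal distance between plate1_mid and bay2 below 0.006 m and z of plate1_mid in the frame of bay2 between 0.0005 and 0.0055 m and angle between plate1_mid's own z axis and vertical below 0.05 rad and value of joint pin2 above 0.022 m) or (horizontal distance between plate1_mid and bay3 below 0.006 m and z of plate1_mid in the frame of bay3 between 0.0005 and 0.0055 m and angle between plate1_mid's own z axis and vertical below 0.05 rad and value of joint pin3 above 0.022 m)) and ((horizontal distance between plate2_mid and bay1 below 0.006 m and z of plate2_mid in the frame of bay1 between 0.0005 and 0.0055 m and angle between plate2_mid's own z axis and vertical below 0.05 rad and value of joint pin1 above 0.022 m) or (horizontal distance between plate2_mid and bay2 below 0.006 m and z of plate2_mid in the frame of bay2 between 0.0005 and 0.0055 m and angle between plate2_mid's own z axis and vertical below 0.05 rad and value of joint pin2 above 0.022 m) or (horizontal distance between plate2_mid and bay3 below 0.006 m and z of plate2_mid in the frame of bay3 between 0.0005 and 0.0055 m and angle between plate2_mid's own z axis and vertical below 0.05 rad and value of joint pin3 above 0.022 m)) and ((horizontal distance between plate3_mid and bay1 below 0.006 m and z of plate3_mid in the frame of bay1 between 0.0005 and 0.0055 m and angle between plate3_mid's own z axis and vertical below 0.05 rad and value of joint pin1 above 0.022 m) or (horizontal distance between plate3_mid and bay2 below 0.006 m and z of plate3_mid in the frame of bay2 between 0.0005 and 0.0055 m and angle between plate3_mid's own z axis and vertical below 0.05 rad and value of joint pin2 above 0.022 m) or (horizontal distance between plate3_mid and bay3 below 0.006 m and z of plate3_mid in the frame of bay3 between 0.0005 and 0.0055 m and angle between plate3_mid's own z axis and vertical below 0.05 rad and value of joint pin3 above 0.022 m))), for 0.2 s.
At the end, for the whole second after the job is handed in: blanks inside the tray; each screen plate flat (3 degrees) on a bay floor, its middle within 6 mm of the bay's; pins of loaded bays at least 22 of 26 mm down, of empty bays under 8 mm; mallet at rest, its head centre and handle end over the mat (all of step 2 and (value of joint pin1 below 0.008 m or horizontal distance between any of plate1_mid, plate2_mid, plate3_mid and bay1 below 0.02 m) and (value of joint pin2 below 0.008 m or horizontal distance between any of plate1_mid, plate2_mid, plate3_mid and bay2 below 0.02 m) and (value of joint pin3 below 0.008 m or horizontal distance between any of plate1_mid, plate2_mid, plate3_mid and bay3 below 0.02 m) and x of mallet_head in the frame of mat between -0.105 and 0.105 m and y of mallet_head in the frame of mat between -0.06 and 0.06 m and height (world z) of each of mallet_head, mallet_end below 0.06 m and x of mallet_end in the frame of mat between -0.105 and 0.105 m and y of mallet_end in the frame of mat between -0.06 and 0.06 m and x of blank1_mid in the frame of tray between -0.07 and 0.07 m and y of blank1_mid in the frame of tray between -0.07 and 0.07 m and z of each of blank1_mid, blank2_mid, blank3_mid in the frame of tray below 0.04 m and x of blank2_mid in the frame of tray between -0.07 and 0.07 m and y of blank2_mid in the frame of tray between -0.07 and 0.07 m and x of blank3_mid in the frame of tray between -0.07 and 0.07 m and y of blank3_mid in the frame of tray between -0.07 and 0.07 m and linear speed of mallet below 0.02 m/s); the robot touches nothing.
It fails at once if a bystander is pushed more than 3 cm or tipped over (distance of any of bottle, beaker, vial from where it was at the start of the episode above 0.03 m or angle between any of bottle, beaker, vial's own z axis and vertical above 0.5 rad).
It fails at once if the fingers or the arm push a pin (more than 6 N) (contact force between any of the fingers, the arm and pin1 above 6 N or contact force between any of the fingers, the arm and pin2 above 6 N or contact force between any of the fingers, the arm and pin3 above 6 N).
Of blank1, blank2, blank3 only 1 to 2 are there at a start; the rules pass over those that are not, and their reading is None.
Of plate1, plate2, plate3 only 2 to 3 are there at a start; the rules pass over those that are not, and their reading is None.
At some moment in a run one of mallet, plate1, plate2, plate3 may be knocked a few centimetres aside while the robot is not near it.
Once in a run the grip may slacken for a moment while it holds something.
It also fails if it takes over 210 s, if anything falls off the work surface, if the arm or the gripper's body presses on something with over 40 N, if the wrist force passes 120 N, or if a joint passes its speed limit or range.

### The arm

A 7-joint arm with a two-finger parallel gripper is mounted at the origin on the work surface. World frame = base frame: x ahead of the robot, y to its left, z up, the work surface at z = 0. Lengths are in m, angles in rad, forces in N, time in s.
With the tool pointing down it reaches from about 0.425 to 0.925 m from the base axis. Payload 6.8 kg.
Tool frame: the origin (TCP) lies at the very end of the fingers, on their centre line; the grasp point (between the pads) lies 19 mm behind it (bot.grasp_offset is the distance from the TCP to the grasp point, in m); z points along the fingers, y is the direction in which the jaws open and shut (so a half turn about z gives the same grasp; the last joint's range is limited). The gripper opens to 85 mm and grips with 20 to 120 N. Pads are 22 mm wide; open, the fingers measure 114 mm over their backs; the gripper's body (76 mm by 85 mm) begins 54 mm behind the grasp point. The pads swing forward as they close: fully open they stand 13 mm farther back than shut.
Start: joints at [1.018, 0.477, 0.022, 1.555, -0.011, 1.109, -0.083], TCP at [0.29, -0.609, 0.203] pointing down, gripper open.
Joint ranges: [-2.96, 2.96], [-0.34, 2.1], [-1.41, 1.46], [0.24, 2.44], [-1.37, 4.51], [0.17, 1.92], [-2.96, 2.96]. Speed limits (rad/s): [2.39, 2.39, 3.14, 3.14, 3.14, 3.14, 3.14].

### API

Orientations are given as a unit quaternion [w, x, y, z].
In Python, from station import monitor, cams, bot, finder gives the robot as it stands.
- The arm moves only by the tool jog_arm, never from a script. Its argument "plan" is a list of rows, each an object of numbers: "x", "y", "z": the shift along the tool's x, y, z as a fraction of full scale; "wx", "wy", "wz": the turn, a rotation vector about the tool's x, y, z as a fraction of full scale. A call has 1 to 12 rows; each row is the pose to reach, as a shift and turn from the pose measured when the call began, along the tool's axes at that moment, turning the shorter way round; what a row does not reach only later rows make up. Full scale, the value 1, is 20 cm for a shift and 180 degrees for a turn. A row lasts 1/12 s, in which the tool goes at most 41.7 mm and 7.16 degrees, less where a joint would pass 70% of its speed; a pose out of reach is approached as far as the arm can. A call with a number of a shift or a turn outside -1 to 1 is refused whole. A call with a gripper value outside its range is refused whole. "hand" is the opening, from -1 (shut) to 1 (fully open), set as the call begins (left out, the last holds). The fingers move at their own pace and stop on an object; "grip_force" is the grip in N (left out, the last holds). Time passes only in rows, so rows that repeat a pose let the fingers close. It gives the time, the measured TCP pose, the force and the opening at its end, in the units of the state.
- monitor.get_obs(): the state, without advancing time (a new reading comes with each control period).
- cams.read_camera(name): name is "side" or "top"; returns the picture (480x640x3 uint8, red, green, blue); there is no depth.
- cams.get_calibration(name): a dict with "fx", "fy", "cx", "cy" (pixels), "extrinsics" (4x4, takes a point from world to camera coordinates). Camera axes: x right, y down, z forward; pixel columns grow to the right and rows downward; lengths in m; the calibration is good to about 2 mm. A picture is of the moment at which its call begins. get_calibration takes no time and is no camera call.
- bot.hand_in(): hands the job in, once; it reports no verdict.
Trained networks look in the newest picture that a camera, given by its name, has taken for a name from the list of things; names that differ only in an ending like _2 or _b are one class to them, and where a whole thing is asked for, a point or a joint stands for the part that bears it (a point fixed in the world has none). Each returns a list of dicts, best first, with "confidence" (0 to 1); they miss things now and then, are a little off and sometimes report something else, mostly with a low value. They report only what shows in the picture. A call takes as long as a camera call. They do not tell look-alikes from the thing itself.
- finder.find_in(camera, target): "bbox" ([left, top, width, height] in pixels, round what is visible of it).
- finder.place_of(camera, target): "location" ([column, row] in pixels: a listed point, or the origin of a listed thing).
The state is a dict: "t": time; "q": joint angles; "joint_vel": joint speeds; "joint_torque": joint torques, N m; "eef_pos": TCP position; "tool_rot": TCP orientation; "contact_force": force on the tool from outside, world axes, zero at the start; "torque": the same for the moment, N m; "gripper_width": opening from 0.0 (shut) to 1.0 (fully open).
Only numpy, scipy, OpenCV 4.12 (cv2) and the standard library are available. Lean on these libraries where they do the work, as an engineer would, in place of code of your own. Each camera call takes 0.05 s, during which the arm holds its last target. There are 200 camera calls.

## Working session

There is one attempt and no reset: what is moved stays moved. The work goes in short steps, Python scripts to look and compute and a tool call to move; the robot and the scene stay as the last step left them, time stands still between calls to the robot, and variables do not carry over. Pictures are saved under pics/ and viewed, about 12 in all and at most 16, crops included, and the job is handed in when it is done.

Besides the shell and the picture viewer there is one more tool, called after "Request:" as a command line: name --argument value ..., lists and objects as JSON in quotes. jog_arm: Moves the arm, as the interface text tells. Shift numbers are shares of 20 cm and turn numbers shares of 180 degrees, none past 1 either way. Its arguments: {"type":"object","properties":{"plan":{"type":"array","items":{"type":"object","properties":{"x":{"type":"number","minimum":-1,"maximum":1},"y":{"type":"number","minimum":-1,"maximum":1},"z":{"type":"number","minimum":-1,"maximum":1},"wx":{"type":"number","minimum":-1,"maximum":1},"wy":{"type":"number","minimum":-1,"maximum":1},"wz":{"type":"number","minimum":-1,"maximum":1}}}},"hand":{"type":"number"},"grip_force":{"type":"number"}},"required":["plan"]}

```bash
ls; mkdir -p pics; python3 - <<'E'
from station import monitor, cams, bot, finder
import cv2, json
print(monitor.get_obs()); print(bot.grasp_offset)
for n in ("side","top"):
    im=cams.read_camera(n); cv2.imwrite(f"pics/{n}0.png",im[:,:,::-1])
    c=cams.get_calibration(n); print(n,c)
E
```

```text
pics
{'t': 0.0, 'q': array([ 1.01788613,  0.47780307,  0.02231154,  1.55648671, -0.01148144,
        1.10931204, -0.08312382]), 'joint_vel': array([ 0.00060042,  0.00079235, -0.00013837,  0.00021556, -0.00071204,
        0.00072675,  0.0003522 ]), 'joint_torque': array([ 2.22103654e-04, -5.96451008e+01,  1.60784416e+00, -2.81195498e+01,
        1.24150506e-02,  9.37651290e-03,  3.07658991e-05]), 'eef_pos': array([ 0.29014723, -0.60871719,  0.20210836]), 'tool_rot': array([-8.98839454e-04,  9.75365940e-01,  2.20591018e-01, -2.77283245e-04]), 'contact_force': array([-1.24096168, -0.24279933,  0.13558159]), 'torque': array([-0.02465315,  0.05328111,  0.01084415]), 'gripper_width': 0.9986984766767047}
0.0187
side {'fx': 583.7265345559797, 'fy': 583.7265345559797, 'cx': 322.928489196896, 'cy': 240.12393113264417, 'extrinsics': array([[-0.80030053, -0.59922779, -0.02109794,  0.38430675],
       [-0.37852596,  0.53220434, -0.7572824 ,  0.27980969],
       [ 0.46501307, -0.59806739, -0.65274669,  1.63050928],
       [ 0.        ,  0.        ,  0.        ,  1.        ]])}
top {'fx': 459.1041406193324, 'fy': 459.1041406193324, 'cx': 317.26260758463627, 'cy': 231.66528818739195, 'extrinsics': array([[-0.00440302, -0.99998042,  0.00444601, -0.06809821],
       [-0.9977699 ,  0.00409708, -0.06662162,  0.52048629],
       [ 0.0666021 , -0.00472944, -0.99776841,  1.29276044],
       [ 0.        ,  0.        ,  0.        ,  1.        ]])}
```

View pics/top0.png

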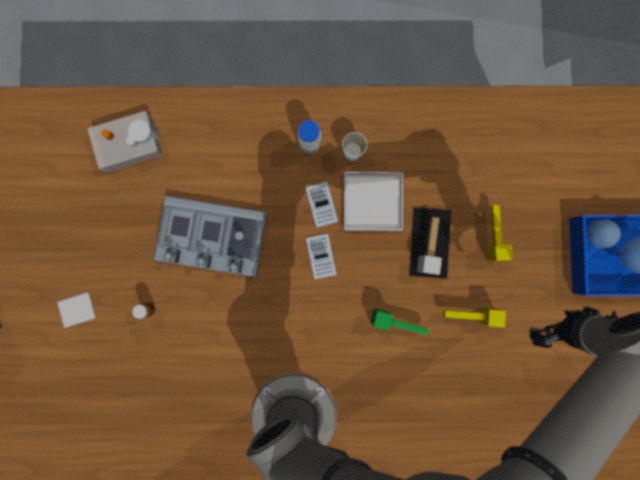

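View pics/side0.png

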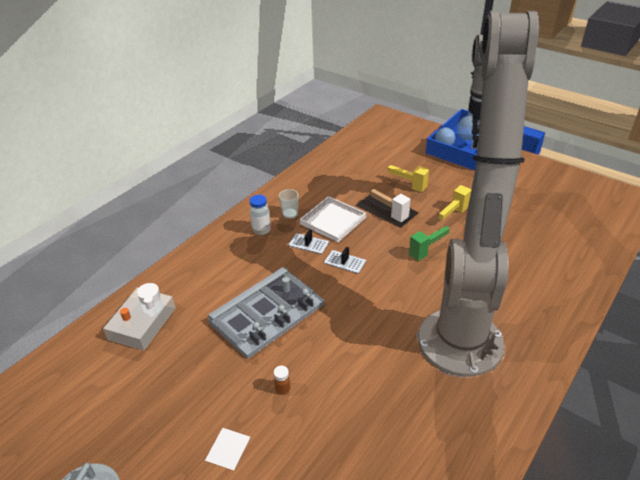

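Top view shows the deck at about (210,238) with one blank in the right-hand bay (bay 3). Two screen plates are at (321,205) and (321,256), the tray at (374,202), and the white mallet on its mat at (430,243). The green and yellow mallets are look-alikes. The side view agrees.

```bash
cat > h.py <<'E'
import numpy as np, cv2
from scipy.optimize import least_squares
from scipy.spatial.transform import Rotation as R
from station import monitor, cams, bot, finder
C={n:cams.get_calibration(n) for n in("side","top")}
def proj(n,p):
    c=C[n]; p=np.atleast_2d(p); q=p@c["extrinsics"][:3,:3].T+c["extrinsics"][:3,3]
    return np.c_[c["fx"]*q[:,0]/q[:,2]+c["cx"],c["fy"]*q[:,1]/q[:,2]+c["cy"]]
def back(n,uv,z):
    c=C[n]; E=c["extrinsics"]; d=E[:3,:3].T@np.array([(uv[0]-c["cx"])/c["fx"],(uv[1]-c["cy"])/c["fy"],1])
    o=-E[:3,:3].T@E[:3,3]; return o+d*(z-o[2])/d[2]
def tri(uv):  # dict cam->uv
    f=lambda p:np.concatenate([proj(n,p)[0]-uv[n] for n in uv])
    r=least_squares(f,[.5,0,.05]); return r.x,np.abs(r.fun).max()
def down(yaw,tilt=0):
    """tool down; yaw=direction (rad, world) of tool y; tilt about tool x"""
    y=np.array([np.cos(yaw),np.sin(yaw),0]); z=np.array([0,0,-1.]); x=np.cross(y,z)
    return R.from_matrix(np.c_[x,y,z])*R.from_rotvec([tilt,0,0])
def cur():
    o=monitor.get_obs(); w,x,y,z=o["tool_rot"]; return o,np.array(o["eef_pos"]),R.from_quat([x,y,z,w])
def rel(p,r,p0,r0):
    return np.round(np.r_[r0.inv().apply(np.array(p)-p0)/.2,(r0.inv()*r).as_rotvec()/np.pi],4)
E
python3 - <<'E'
from h import *
for n in ("side","top"):
    cams.read_camera(n)
    print(n)
    for t in "deck bay1 bay2 bay3 pin1_top pin2_top pin3_top plate1_mid plate2_mid blank3_mid mallet_head mallet_end mat tray bottle beaker vial".split():
        print(t,[(np.round(d["location"],1).tolist(),round(d["confidence"],2)) for d in finder.place_of(n,t)][:4])
E
```

```text
side
deck [([261.7, 308.4], 0.59), ([371.9, 192.3], 0.37)]
bay1 [([263.0, 310.4], 0.89), ([238.2, 320.5], 0.84), ([281.3, 289.4], 0.75), ([399.6, 207.0], 0.41)]
bay2 [([263.0, 310.4], 0.89), ([238.2, 320.5], 0.84), ([281.3, 289.4], 0.75), ([399.6, 207.0], 0.41)]
bay3 [([263.0, 310.4], 0.89), ([238.2, 320.5], 0.84), ([281.3, 289.4], 0.75), ([399.6, 207.0], 0.41)]
pin1_top [([254.7, 320.7], 0.63)]
pin2_top [([281.3, 304.8], 0.64)]
pin3_top [([303.5, 287.5], 0.65), ([238.7, 320.2], 0.64)]
plate1_mid [([387.1, 209.3], 0.52)]
plate2_mid [([305.5, 239.2], 0.84), ([332.5, 220.4], 0.66)]
blank3_mid [([286.3, 285.5], 0.82), ([236.8, 318.7], 0.53)]
mallet_head [([420.2, 245.7], 0.96), ([418.8, 180.8], 0.9), ([400.4, 206.2], 0.78), ([460.0, 196.4], 0.77)]
mallet_end [([444.8, 229.2], 0.93), ([439.5, 217.1], 0.7), ([388.3, 169.1], 0.62), ([373.5, 193.5], 0.59)]
mat [([384.6, 208.3], 0.85), ([282.9, 287.5], 0.6)]
tray []
bottle [([262.5, 225.0], 0.68)]
beaker [([289.0, 214.1], 0.95), ([281.8, 287.9], 0.65)]
vial [([280.7, 391.0], 0.71)]
top
deck [([217.7, 231.1], 0.66)]
bay1 [([180.7, 222.7], 0.66), ([246.0, 239.6], 0.55)]
bay2 [([180.7, 222.7], 0.66), ([246.0, 239.6], 0.55)]
bay3 [([180.7, 222.7], 0.66), ([246.0, 239.6], 0.55)]
pin1_top [([163.7, 254.8], 0.56)]
pin2_top [([197.5, 263.9], 0.58), ([435.8, 218.2], 0.25), ([210.8, 232.8], 0.15)]
pin3_top [([234.4, 265.5], 0.42)]
plate1_mid [([212.7, 228.3], 0.43)]
plate2_mid [([320.7, 203.0], 0.72)]
blank3_mid [([243.0, 237.8], 0.92), ([432.9, 218.5], 0.73)]
mallet_head [([380.2, 318.6], 0.98), ([497.0, 251.3], 0.77), ([492.7, 317.0], 0.72), ([432.3, 264.9], 0.56)]
mallet_end [([494.8, 203.8], 0.9), ([432.3, 213.7], 0.73), ([445.1, 310.1], 0.72), ([427.4, 335.0], 0.69)]
mat [([234.1, 265.9], 0.66), ([431.4, 239.7], 0.64)]
tray [([371.9, 202.9], 0.86)]
bottle [([313.3, 145.5], 0.58)]
beaker [([350.7, 153.3], 0.96), ([316.3, 254.8], 0.7)]
vial [([152.2, 309.6], 0.59)]
```

```bash
python3 - <<'E'
import cv2
a=cv2.imread("pics/top0.png"); b=cv2.imread("pics/side0.png")
cv2.imwrite("pics/c1.png",cv2.resize(a[170:290,145:345],None,fx=4,fy=4,interpolation=cv2.INTER_CUBIC))
cv2.imwrite("pics/c2.png",cv2.resize(b[170:370,195:425],None,fx=3,fy=3,interpolation=cv2.INTER_CUBIC))
E
```

```text
(no output)
```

View pics/c1.png

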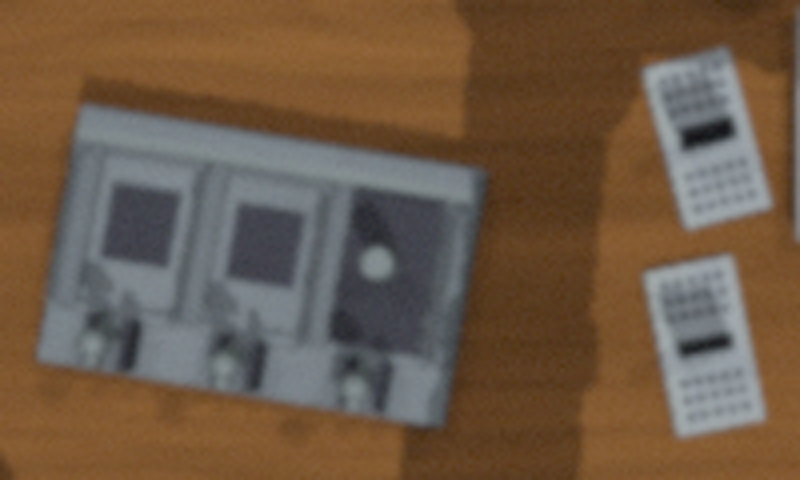

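View pics/c2.png

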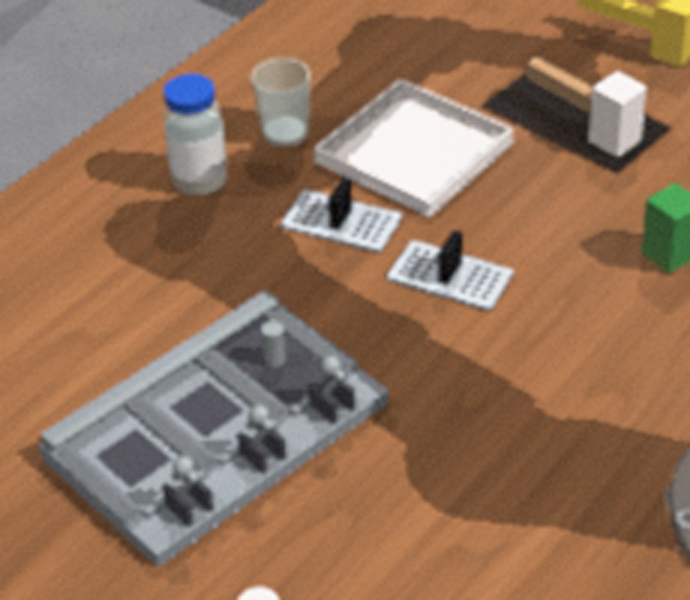

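Crops: pin heads in top crop at (92,341), (222,363), (353,388), knob at (377,263), and the pins all look up. Both screen plates lie flat, fins at (707,134) and (705,345), tilted by roughly 10–15° in yaw. Next I fit the poses.

```bash
cat > fit.py <<'E'
from h import *
a=cv2.imread("pics/top0.png")
T=lambda u,v:(145+(u+.5)/4-.5,170+(v+.5)/4-.5)
S=lambda u,v:(195+(u+.5)/3-.5,170+(v+.5)/3-.5)
# deck fit
obs=[]
for i,(u,v) in enumerate([(92,341),(222,363),(353,388)]): obs.append(("top",T(u,v),("p",-.09+.09*i,.087)))
for i,(u,v) in enumerate([(185,466),(262,416),(333,366)]): obs.append(("side",S(u,v),("p",-.09+.09*i,.087)))
obs+= [("top",T(377,262),(0,.09,.07)),("side",S(272,328),(0,.09,.07)),
 ("top",T(142,224),(0,-.09,.02)),("top",T(266,245),(0,0,.02)),("side",S(134,457),(0,-.09,.02)),("side",S(205,407),(0,0,.02))]
def pt(s,q):
    x,y,z=q; x=s[3] if x=="p" else x
    c,k=np.cos(s[2]),np.sin(s[2]); return [s[0]+c*x-k*y,s[1]+k*x+c*y,z]
f=lambda s:np.concatenate([proj(n,pt(s,q))[0]-uv for n,uv,q in obs])
r=least_squares(f,[.5,.3,np.pi,.08],loss="soft_l1"); s=r.x
print("deck",s.round(4)); print(f(s).reshape(-1,2).round(1).tolist())
for i in range(3): print("bay",i+1,np.round(pt(s,(0,-.09+.09*i,.02)),4),"pin",np.round(pt(s,("p",-.09+.09*i,.089)),4))
# plates: blobs
hsv=cv2.cvtColor(a,cv2.COLOR_BGR2HSV)
m=((hsv[:,:,1]<70)&(hsv[:,:,2]>75)).astype(np.uint8)
m=cv2.morphologyEx(m,cv2.MORPH_CLOSE,np.ones((5,5)))
for nm,(x0,x1,y0,y1),z in [("A",(300,342,178,230),.006),("B",(300,342,230,285),.006),("tray",(340,410,168,238),.022)]:
    mm=np.zeros_like(m); mm[y0:y1,x0:x1]=m[y0:y1,x0:x1]
    cs=max(cv2.findContours(mm,0,1)[0],key=cv2.contourArea)
    W=np.array([back("top",p,z)[:2] for p in cs[:,0].astype(float)],np.float32)
    c,wh,ang=cv2.minAreaRect(W*1000)
    print(nm,np.round(c,1),np.round(wh,1),round(ang,1))
for nm,t,sd in [("A",T(707,131),S(341,184)),("B",T(705,342),S(451,238))]:
    print("fin top",nm,back("top",t,.05).round(4),back("side",sd,.05).round(4))
print("mallet top face",back("top",(429.5,264.5),.084).round(4), "end",back("top",(433.5,219.5),.044).round(4))
print("mallet head side",back("side",S(617,85),.084).round(4))
print("bottle,beaker",back("top",(309,131),.13).round(3),back("top",(354,146),.07).round(3))
E
python3 fit.py
```

```text
deck [0.5233 0.2331 2.9743 0.0876]
[[-1.4, 1.0], [-0.9, 1.0], [-0.7, 0.2], [-0.1, -3.0], [-0.5, -3.6], [-0.3, -3.2], [0.0, -0.1], [0.4, -1.5], [-0.6, 0.2], [-0.5, 0.1], [0.1, -1.0], [0.7, -0.6]]
bay 1 [0.5383 0.3218 0.02  ] pin [0.4519 0.3364 0.089 ]
bay 2 [0.5233 0.2331 0.02  ] pin [0.4369 0.2477 0.089 ]
bay 3 [0.5083 0.1443 0.02  ] pin [0.4219 0.1589 0.089 ]
A [601.1 -82.4] [124.1  68.7] 15.0
B [451.2 -79.9] [124.4  68.4] 11.4
tray [ 608.1 -230. ] [171.8 170.3] 89.0
fin top A [ 0.6   -0.082  0.05 ] [ 0.6015 -0.0834  0.05  ]
fin top B [ 0.4528 -0.0799  0.05  ] [ 0.4515 -0.0805  0.05  ]
mallet top face [ 0.4257 -0.3725  0.084 ] end [ 0.5513 -0.3963  0.044 ]
mallet head side [ 0.4267 -0.3736  0.084 ]
bottle,beaker [ 0.78  -0.049  0.13 ] [ 0.755 -0.173  0.07 ]
```

```bash
cat >> h.py <<'E'
D=np.array([.5233,.2331]); DY=2.9743   # deck fit
def deck(x,y,z):
    c,k=np.cos(DY),np.sin(DY); return np.array([D[0]+c*x-k*y,D[1]+k*x+c*y,z])
YAW=DY-np.pi
def plate_pose(ybay,xe,ze,th,h,ox=0):
    """tcp pose with plate's lip-side bottom edge at deck x=xe, height ze above bay floor; tilt th deg; tcp h above underside"""
    t=np.radians(th); x=xe+(.06+ox)*np.cos(t)-h*np.sin(t); z=.02+ze+(.06+ox)*np.sin(t)+h*np.cos(t)
    return deck(x,ybay,z),down(YAW,t)
def seq(poses,start=None):
    """poses: list of lists (calls) -> print rel rows"""
    if start is None: _,p0,r0=cur()
    else: p0,r0=start
    for call in poses:
        for p,r in call: print(rel(p,r,p0,r0).round(3).tolist())
        p0,r0=call[-1]; p0=np.array(p0); print('--')
E
python3 - <<'E'
from h import *
_,p,r=cur()
a=down(np.radians(11.4)); t=np.array([.4515,-.080,.14])
q=[p+(t-p)*f for f in (1/3,2/3,1)]
seq([[(q[0],a)],[(q[1],a)],[(q[2],a)],[([.4515,-.08,.018],a)]])
E
```

```text
[0.622, -0.681, 0.105, 0.0, 0.0, -0.422]
--
[0.812, 0.438, 0.105, 0.0, 0.0, 0.0]
--
[0.812, 0.438, 0.105, 0.0, 0.0, 0.0]
--
[-0.0, -0.0, 0.61, 0.0, 0.0, 0.0]
--
```

Request:
jog_arm --plan '[{"x": 0.622,"y": -0.681,"z": 0.1,"wz": -0.422},{"x": 0.622,"y": -0.681,"z": 0.1,"wz": -0.422},{"x": 0.622,"y": -0.681,"z": 0.1,"wz": -0.422},{"x": 0.622,"y": -0.681,"z": 0.1,"wz": -0.422},{"x": 0.622,"y": -0.681,"z": 0.1,"wz": -0.422},{"x": 0.622,"y": -0.681,"z": 0.1,"wz": -0.422},{"x": 0.622,"y": -0.681,"z": 0.1,"wz": -0.422},{"x": 0.622,"y": -0.681,"z": 0.1,"wz": -0.422},{"x": 0.622,"y": -0.681,"z": 0.1,"wz": -0.422},{"x": 0.622,"y": -0.681,"z": 0.1,"wz": -0.422},{"x": 0.622,"y": -0.681,"z": 0.1,"wz": -0.422},{"x": 0.622,"y": -0.681,"z": 0.1,"wz": -0.422}]' --hand 0.1 --grip_force 60

```text
invalid input at $.plan[0]: expected keys x, y, z, wx, wy, wz
```

Request:
jog_arm --plan '[{"x": 0.812,"y": 0.438,"z": 0.1},{"x": 0.812,"y": 0.438,"z": 0.1},{"x": 0.812,"y": 0.438,"z": 0.1},{"x": 0.812,"y": 0.438,"z": 0.1},{"x": 0.812,"y": 0.438,"z": 0.1},{"x": 0.812,"y": 0.438,"z": 0.1},{"x": 0.812,"y": 0.438,"z": 0.1}]'

```text
invalid input at $.plan[0]: expected keys x, y, z, wx, wy, wz
```

```bash
python3 - <<'E'
from h import *
o,p,r=cur(); print(o["t"],p,r.as_matrix().round(3).tolist(),o["gripper_width"],o["q"].round(2))
a=down(np.radians(11.4))
seq([[([.4515,-.08,.13],a)]])
im=cams.read_camera("top"); cv2.imwrite("pics/top1.png",im[:,:,::-1])
E
```

```text
1.9 [ 0.29041862 -0.60934939  0.20310291] [[0.903, 0.43, 0.0], [0.43, -0.903, -0.0], [0.0, 0.0, -1.0]] 0.9954670027519961 [ 1.02  0.48  0.02  1.56 -0.01  1.11 -0.08]
[1.866, -2.043, 0.366, 0.0, 0.0, -0.422]
--
```

All six keys are required, so I resend with them.

Request:
jog_arm --plan '[{"x": 0.622,"y": -0.681,"z": 0.1,"wx": 0,"wy": 0,"wz": -0.2},{"x": 0.622,"y": -0.681,"z": 0.1,"wx": 0,"wy": 0,"wz": -0.422},{"x": 0.622,"y": -0.681,"z": 0.1,"wx": 0,"wy": 0,"wz": -0.422},{"x": 0.622,"y": -0.681,"z": 0.1,"wx": 0,"wy": 0,"wz": -0.422},{"x": 0.622,"y": -0.681,"z": 0.1,"wx": 0,"wy": 0,"wz": -0.422},{"x": 0.622,"y": -0.681,"z": 0.1,"wx": 0,"wy": 0,"wz": -0.422},{"x": 0.622,"y": -0.681,"z": 0.1,"wx": 0,"wy": 0,"wz": -0.422},{"x": 0.622,"y": -0.681,"z": 0.1,"wx": 0,"wy": 0,"wz": -0.422},{"x": 0.622,"y": -0.681,"z": 0.1,"wx": 0,"wy": 0,"wz": -0.422},{"x": 0.622,"y": -0.681,"z": 0.1,"wx": 0,"wy": 0,"wz": -0.422},{"x": 0.622,"y": -0.681,"z": 0.1,"wx": 0,"wy": 0,"wz": -0.422},{"x": 0.622,"y": -0.681,"z": 0.1,"wx": 0,"wy": 0,"wz": -0.422}]' --hand 0.1 --grip_force 60

```text
t: 2.95
eef_pos: [0.3441, -0.433, 0.1832]
tool_rot: [0.0, 0.632, 0.775, 0.0]
contact_force: [-0.3, -0.1, 0.1]
gripper_width: 0.552
```

```bash
python3 - <<'E'
from h import *
o,p,r=cur(); print(o["t"],p,r.as_matrix().round(3).tolist(),o["gripper_width"],o["q"].round(2))
a=down(np.radians(11.4))
seq([[([.4515,-.08,.13],a)]])
E
```

```text
2.95 [ 0.34408429 -0.43297419  0.18319822] [[-0.201, 0.98, 0.0], [0.98, 0.201, -0.0], [-0.0, 0.0, -1.0]] 0.5522540814576185 [ 1.02  0.32 -0.29  1.86  0.11  0.99  0.89]
[1.621, 0.88, 0.266, 0.0, 0.0, 0.001]
--
```

Request:
jog_arm --plan '[{"x": 0.81,"y": 0.44,"z": 0.13,"wx": 0,"wy": 0,"wz": 0},{"x": 0.81,"y": 0.44,"z": 0.13,"wx": 0,"wy": 0,"wz": 0},{"x": 0.81,"y": 0.44,"z": 0.13,"wx": 0,"wy": 0,"wz": 0},{"x": 0.81,"y": 0.44,"z": 0.13,"wx": 0,"wy": 0,"wz": 0},{"x": 0.81,"y": 0.44,"z": 0.13,"wx": 0,"wy": 0,"wz": 0},{"x": 0.81,"y": 0.44,"z": 0.13,"wx": 0,"wy": 0,"wz": 0},{"x": 0.81,"y": 0.44,"z": 0.13,"wx": 0,"wy": 0,"wz": 0},{"x": 0.81,"y": 0.44,"z": 0.13,"wx": 0,"wy": 0,"wz": 0}]'

```text
t: 3.62
eef_pos: [0.3976, -0.2578, 0.1574]
tool_rot: [0.0, 0.633, 0.774, -0.0]
contact_force: [-0.4, -0.9, -0.1]
gripper_width: 0.549
```

Request:
jog_arm --plan '[{"x": 0.81,"y": 0.44,"z": 0.13,"wx": 0,"wy": 0,"wz": 0},{"x": 0.81,"y": 0.44,"z": 0.13,"wx": 0,"wy": 0,"wz": 0},{"x": 0.81,"y": 0.44,"z": 0.13,"wx": 0,"wy": 0,"wz": 0},{"x": 0.81,"y": 0.44,"z": 0.13,"wx": 0,"wy": 0,"wz": 0},{"x": 0.81,"y": 0.44,"z": 0.13,"wx": 0,"wy": 0,"wz": 0},{"x": 0.81,"y": 0.44,"z": 0.13,"wx": 0,"wy": 0,"wz": 0},{"x": 0.81,"y": 0.44,"z": 0.13,"wx": 0,"wy": 0,"wz": 0},{"x": 0.81,"y": 0.44,"z": 0.13,"wx": 0,"wy": 0,"wz": 0}]'

```text
t: 4.28
eef_pos: [0.4516, -0.0837, 0.1313]
tool_rot: [0.001, 0.634, 0.773, -0.001]
contact_force: [0.4, -0.5, 0.2]
gripper_width: 0.554
```

```bash
python3 - <<'E'
from h import *
o,p,r=cur(); print(o["t"],p,o["gripper_width"],o["q"].round(2))
a=down(np.radians(11.4))
seq([[([.4515,-.08,.02],a)]])
im=cams.read_camera("top")[:,:,::-1]; im2=cams.read_camera("side")[:,:,::-1]
x=cv2.resize(im[170:300,260:400],None,fx=3.5,fy=3.5,interpolation=cv2.INTER_CUBIC)
y=cv2.resize(im2[160:290,270:410],None,fx=3.5,fy=3.5,interpolation=cv2.INTER_CUBIC)
cv2.imwrite("pics/p1.png",np.vstack([x,y])[:, :] if 0 else cv2.resize(np.hstack([x,y]),(800,371)))
E
```

```text
4.2833 [ 0.4516423  -0.08372766  0.13130471] 0.5536986214718271 [ 0.49  0.26 -0.5   2.1   0.17  0.82  0.08]
[0.019, 0.003, 0.556, -0.0, 0.0, -0.001]
--
```

View pics/p1.png

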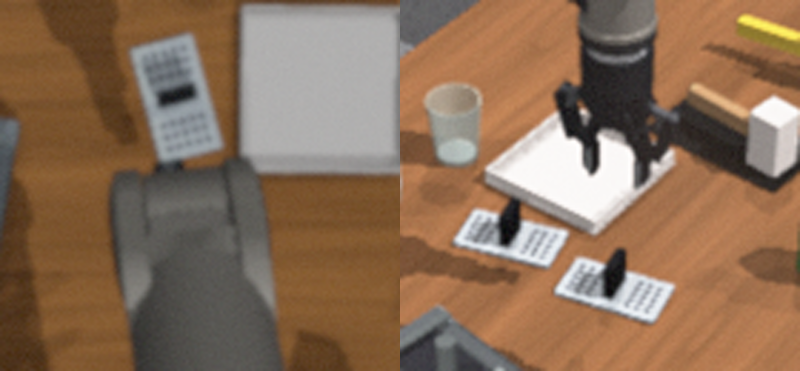

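The view shows the gripper above plate B, jaws straddling the fin's line; the plates are undisturbed. I descend and grip.

Request:
jog_arm --plan '[{"x": 0.019,"y": 0.003,"z": 0.2,"wx": 0,"wy": 0,"wz": 0},{"x": 0.019,"y": 0.003,"z": 0.35,"wx": 0,"wy": 0,"wz": 0},{"x": 0.019,"y": 0.003,"z": 0.5,"wx": 0,"wy": 0,"wz": 0},{"x": 0.019,"y": 0.003,"z": 0.58,"wx": 0,"wy": 0,"wz": 0},{"x": 0.019,"y": 0.003,"z": 0.58,"wx": 0,"wy": 0,"wz": 0},{"x": 0.019,"y": 0.003,"z": 0.58,"wx": 0,"wy": 0,"wz": 0},{"x": 0.019,"y": 0.003,"z": 0.58,"wx": 0,"wy": 0,"wz": 0}]'

```text
t: 4.97
eef_pos: [0.4522, -0.081, 0.0164]
tool_rot: [0.001, 0.635, 0.772, -0.0]
contact_force: [-0.7, 0.7, -0.0]
gripper_width: 0.548
```

Request:
jog_arm --plan '[{"x": 0,"y": 0,"z": 0,"wx": 0,"wy": 0,"wz": 0},{"x": 0,"y": 0,"z": 0,"wx": 0,"wy": 0,"wz": 0},{"x": 0,"y": 0,"z": 0,"wx": 0,"wy": 0,"wz": 0},{"x": 0,"y": 0,"z": 0,"wx": 0,"wy": 0,"wz": 0},{"x": 0,"y": 0,"z": 0,"wx": 0,"wy": 0,"wz": 0},{"x": 0,"y": 0,"z": 0,"wx": 0,"wy": 0,"wz": 0},{"x": 0,"y": 0,"z": 0,"wx": 0,"wy": 0,"wz": 0},{"x": 0,"y": 0,"z": 0,"wx": 0,"wy": 0,"wz": 0}]' --hand -1 --grip_force 80

```text
t: 5.63
eef_pos: [0.4529, -0.0815, 0.0177]
tool_rot: [0.002, 0.635, 0.772, -0.0]
contact_force: [-3.3, -0.2, 10.5]
gripper_width: 0.095
```

```bash
python3 - <<'E'
from h import *
o,p,r=cur(); print(o["t"],p,r.as_matrix().round(3).tolist(),o["gripper_width"],o["q"].round(2))
u=np.array([0,0,.12]); a=down(np.radians(11.4)); b=down(YAW,np.radians(22))
t,b=plate_pose(-.09,-.046,.06,22,.015)
m=(p+t)/2; m[2]=.14
seq([[([*p[:2],.14],a)],[(m,down(YAW))],[([*t[:2],.14],b)],[(t,b)]],(p,r))
E
```

```text
5.6333 [ 0.45288092 -0.08147001  0.0176845 ] [[-0.193, 0.981, 0.003], [0.981, 0.193, -0.003], [-0.004, 0.003, -1.0]] 0.09519826461006328 [ 0.39  0.45 -0.42  2.18  0.34  0.57 -0.08]
[-0.002, 0.002, -0.612, 0.001, 0.001, -0.002]
--
[0.95, 0.399, 0.0, 0.0, 0.0, 0.117]
--
[1.03, 0.033, 0.0, 0.122, -0.0, 0.0]
--
[0.0, 0.044, 0.11, 0.0, 0.0, 0.0]
--
```

Request:
jog_arm --plan '[{"x": 0,"y": 0,"z": -0.2,"wx": 0,"wy": 0,"wz": 0},{"x": 0,"y": 0,"z": -0.4,"wx": 0,"wy": 0,"wz": 0},{"x": 0,"y": 0,"z": -0.6,"wx": 0,"wy": 0,"wz": 0},{"x": 0.2,"y": 0.1,"z": -0.6,"wx": 0,"wy": 0,"wz": 0.03},{"x": 0.4,"y": 0.2,"z": -0.6,"wx": 0,"wy": 0,"wz": 0.06},{"x": 0.6,"y": 0.3,"z": -0.6,"wx": 0,"wy": 0,"wz": 0.09},{"x": 0.8,"y": 0.4,"z": -0.6,"wx": 0,"wy": 0,"wz": 0.117},{"x": 0.98,"y": 0.4,"z": -0.6,"wx": 0,"wy": 0,"wz": 0.117},{"x": 0.98,"y": 0.4,"z": -0.6,"wx": 0,"wy": 0,"wz": 0.117},{"x": 0.98,"y": 0.4,"z": -0.6,"wx": 0,"wy": 0,"wz": 0.117}]'

```text
t: 6.47
eef_pos: [0.4923, 0.1317, 0.1376]
tool_rot: [0.002, 0.763, 0.646, 0.001]
contact_force: [0.0, -1.2, -2.7]
gripper_width: 0.111
```

```bash
python3 - <<'E'
from h import *
o,p,r=cur(); print(o["t"],p,o["gripper_width"],o["q"].round(2),o["contact_force"])
t,b=plate_pose(-.09,-.045,.06,22,.0177)
seq([[([*t[:2],.14],b),(t,b)]],(p,r))
im2=cams.read_camera("side")[:,:,::-1]; cv2.imwrite("pics/p2.png",cv2.resize(im2[100:350,180:450],None,fx=2.2,fy=2.2,interpolation=cv2.INTER_CUBIC))
E
```

```text
6.4667 [0.49233226 0.13166641 0.13757493] 0.11145290642058055 [ 0.07  0.33 -0.54  1.99  0.22  0.88 -0.76] [ 0.01794816 -1.19097271 -2.68487292]
[0.976, 0.05, -0.012, 0.123, 0.0, 0.0]
[0.976, 0.049, 0.093, 0.123, 0.0, 0.0]
--
```

View pics/p2.png

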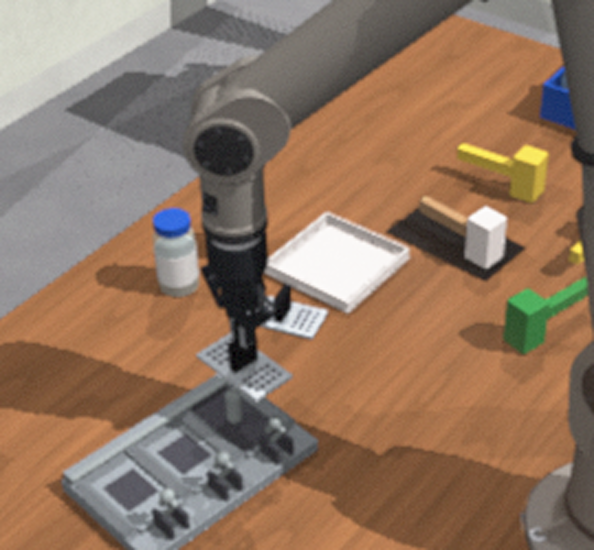

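The plate hangs level in the grip over the deck.

Request:
jog_arm --plan '[{"x": 0.2,"y": 0.02,"z": 0,"wx": 0,"wy": 0,"wz": 0},{"x": 0.4,"y": 0.03,"z": 0,"wx": 0.02,"wy": 0,"wz": 0},{"x": 0.6,"y": 0.04,"z": 0,"wx": 0.05,"wy": 0,"wz": 0},{"x": 0.8,"y": 0.05,"z": 0,"wx": 0.08,"wy": 0,"wz": 0},{"x": 0.976,"y": 0.05,"z": 0,"wx": 0.123,"wy": 0,"wz": 0},{"x": 0.976,"y": 0.05,"z": 0,"wx": 0.123,"wy": 0,"wz": 0},{"x": 0.976,"y": 0.05,"z": 0.03,"wx": 0.123,"wy": 0,"wz": 0},{"x": 0.976,"y": 0.05,"z": 0.06,"wx": 0.123,"wy": 0,"wz": 0},{"x": 0.976,"y": 0.05,"z": 0.09,"wx": 0.123,"wy": 0,"wz": 0},{"x": 0.976,"y": 0.05,"z": 0.09,"wx": 0.123,"wy": 0,"wz": 0},{"x": 0.976,"y": 0.05,"z": 0.09,"wx": 0.123,"wy": 0,"wz": 0}]'

```text
t: 7.43
eef_pos: [0.5349, 0.3179, 0.1199]
tool_rot: [-0.144, 0.751, 0.633, -0.123]
contact_force: [0.2, 0.7, -2.1]
gripper_width: 0.094
```

```bash
cat >> h.py <<'E'
def insert(yb,h,th=22,ox=0):
    _,p,r=cur()
    w=[plate_pose(yb,*q,h,ox) for q in [(-.045,.03,th),(-.045,.008,th),(-.046,.003,th),(-.051,.002,th),(-.056,.002,th),(-.059,.002,th*.8),(-.060,.002,th*.5),(-.0605,.002,th*.25),(-.0605,.0015,0)]]
    seq([w],(p,r))
E
python3 - <<'E'
from h import *
o,p,r=cur(); print(o["t"],p,r.as_matrix().round(3).tolist(),o["gripper_width"],o["q"].round(2),o["contact_force"])
im2=cams.read_camera("side")[:,:,::-1]; cams.read_camera("top")
x=cv2.resize(im2[240:370,190:330],None,fx=3.5,fy=3.5,interpolation=cv2.INTER_CUBIC)
im=cams.read_camera("top")[:,:,::-1];
y=cv2.resize(im[170:300,140:280],None,fx=3.5,fy=3.5,interpolation=cv2.INTER_CUBIC)
cv2.imwrite("pics/p3.png",cv2.resize(np.hstack([x,y]),(800,371)))
insert(-.09,.0177)
E
```

```text
7.4333 [0.53492687 0.31789472 0.11989454] [[0.169, 0.915, -0.367], [0.986, -0.158, 0.06], [-0.003, -0.372, -0.928]] 0.09388762315773332 [-0.15  0.73 -0.57  1.47  0.1   1.3  -0.85] [ 0.20867818  0.74337619 -2.07974446]
[0.016, 0.05, 0.148, 0.001, 0.0, -0.001]
[0.017, 0.091, 0.25, 0.001, 0.0, -0.001]
[0.017, 0.105, 0.272, 0.001, 0.0, -0.001]
[0.017, 0.13, 0.267, 0.001, 0.0, -0.001]
[0.017, 0.153, 0.258, 0.001, 0.0, -0.001]
[0.017, 0.161, 0.276, -0.023, 0.0, -0.001]
[0.017, 0.16, 0.309, -0.06, 0.0, -0.001]
[0.017, 0.161, 0.338, -0.091, 0.0, -0.001]
[0.017, 0.164, 0.371, -0.121, 0.0, -0.001]
--
```

View pics/p3.png

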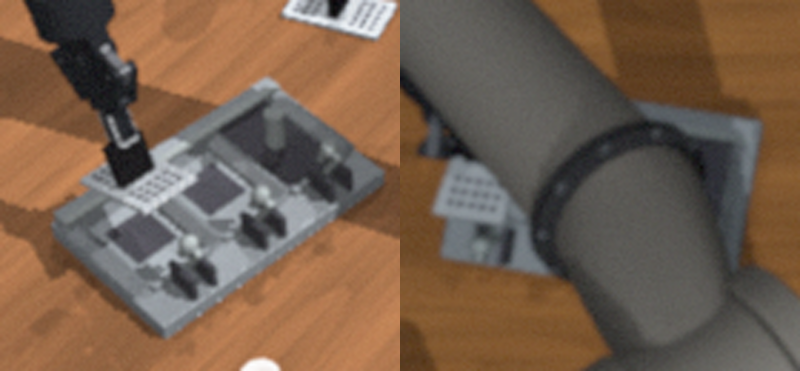

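Plate is tilted the right way, with the pin-side end raised, above bay 1. I compare its visible corners with the expected ones.

```bash
cat >> h.py <<'E'
def held_corners(p,r,h,ox=0):
    """top-surface corners of plate held by tool (plate x = -tool y), order: near(+x) +-y, far +-y"""
    return np.array([p+r.apply([sy*.032,-(sx*.06-ox),h-.006]) for sx in(1,-1) for sy in(1,-1)])
E
python3 - <<'E'
from h import *
_,p,r=cur()
for ox in(0,):
  c=held_corners(p,r,.0177); print(c.round(3).tolist()); print(((proj("side",c)-[190,240])*2.857).round(0).tolist()); print(((proj("top",c)-[140,170])*2.857).round(0).tolist())
E
```

```text
[[0.482, 0.361, 0.132], [0.471, 0.298, 0.132], [0.591, 0.342, 0.087], [0.581, 0.279, 0.087]]
[[143.0, 204.0], [197.0, 169.0], [80.0, 175.0], [132.0, 142.0]]
[[33.0, 212.0], [102.0, 224.0], [72.0, 98.0], [138.0, 109.0]]
```

Request:
jog_arm --plan '[{"x": 0.017,"y": 0.05,"z": 0.08,"wx": 0,"wy": 0,"wz": 0},{"x": 0.017,"y": 0.05,"z": 0.148,"wx": 0,"wy": 0,"wz": 0},{"x": 0.017,"y": 0.07,"z": 0.2,"wx": 0,"wy": 0,"wz": 0},{"x": 0.017,"y": 0.08,"z": 0.225,"wx": 0,"wy": 0,"wz": 0},{"x": 0.017,"y": 0.09,"z": 0.245,"wx": 0,"wy": 0,"wz": 0},{"x": 0.017,"y": 0.093,"z": 0.252,"wx": 0,"wy": 0,"wz": 0},{"x": 0.017,"y": 0.093,"z": 0.252,"wx": 0,"wy": 0,"wz": 0},{"x": 0.017,"y": 0.093,"z": 0.252,"wx": 0,"wy": 0,"wz": 0}]'

```text
t: 8.25
eef_pos: [0.535, 0.3227, 0.0668]
tool_rot: [-0.144, 0.751, 0.633, -0.122]
contact_force: [1.0, -0.6, -2.1]
gripper_width: 0.097
```

```bash
python3 - <<'E'
from h import *
o,p,r=cur(); print(o["t"],p,o["gripper_width"],o["contact_force"],o["torque"])
im2=cams.read_camera("side")[:,:,::-1]
x=cv2.resize(im2[250:370,190:330],None,fx=5.5,fy=5.5,interpolation=cv2.INTER_CUBIC)
cv2.imwrite("pics/p4.png",x[:600,:800])
c=held_corners(p,r,.0177); print(((proj("side",c)-[190,250])*5.5).round(0).tolist())
insert(-.09,.0177)
E
```

```text
8.25 [0.53502133 0.32272718 0.06684004] 0.09717257060341654 [ 1.01845874 -0.62581456 -2.10980633] [-0.04048432 -0.55430738 -0.02291527]
[[284.0, 416.0], [385.0, 348.0], [163.0, 356.0], [261.0, 293.0]]
[-0.002, -0.044, -0.1, 0.001, 0.0, -0.001]
[-0.002, -0.003, 0.002, 0.001, 0.0, -0.001]
[-0.002, 0.011, 0.023, 0.001, 0.0, -0.001]
[-0.002, 0.036, 0.019, 0.001, 0.0, -0.001]
[-0.002, 0.059, 0.009, 0.001, 0.0, -0.001]
[-0.002, 0.067, 0.027, -0.023, 0.0, -0.001]
[-0.002, 0.066, 0.061, -0.06, 0.0, -0.001]
[-0.002, 0.067, 0.09, -0.09, 0.0, -0.001]
[-0.002, 0.069, 0.122, -0.121, 0.0, -0.001]
--
```

View pics/p4.png

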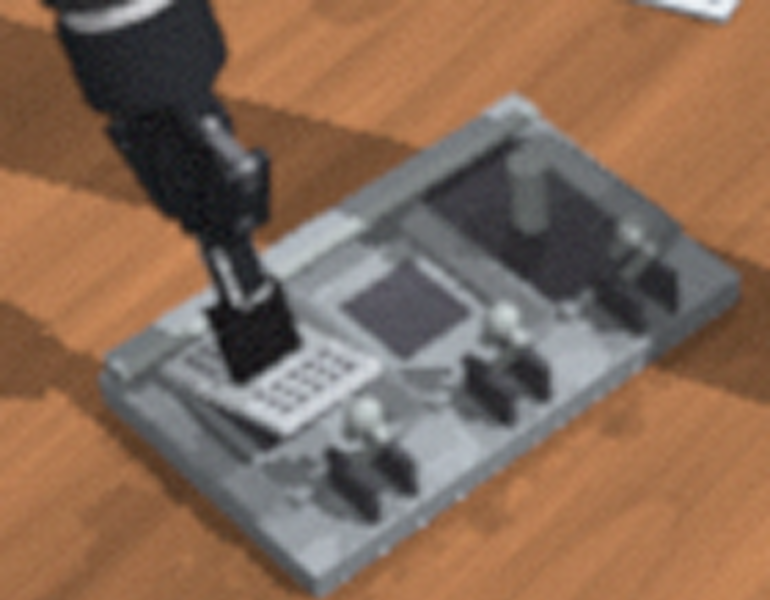

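The plate's far edge sits low inside bay 1 near the lip, with no contact yet. I slide it under the lip.

Request:
jog_arm --plan '[{"x": -0.002,"y": 0.005,"z": 0.012,"wx": 0,"wy": 0,"wz": 0},{"x": -0.002,"y": 0.011,"z": 0.02,"wx": 0,"wy": 0,"wz": 0},{"x": -0.002,"y": 0.024,"z": 0.02,"wx": 0,"wy": 0,"wz": 0},{"x": -0.002,"y": 0.036,"z": 0.018,"wx": 0,"wy": 0,"wz": 0},{"x": -0.002,"y": 0.048,"z": 0.013,"wx": 0,"wy": 0,"wz": 0},{"x": -0.002,"y": 0.059,"z": 0.009,"wx": 0,"wy": 0,"wz": 0},{"x": -0.002,"y": 0.059,"z": 0.009,"wx": 0,"wy": 0,"wz": 0},{"x": -0.002,"y": 0.059,"z": 0.009,"wx": 0,"wy": 0,"wz": 0}]'

```text
t: 8.97
eef_pos: [0.5454, 0.3206, 0.061]
tool_rot: [-0.144, 0.751, 0.633, -0.122]
contact_force: [0.1, 0.1, -2.5]
gripper_width: 0.097
```

```bash
python3 - <<'E'
from h import *
o,p,r=cur(); print(o["t"],p,o["gripper_width"],o["contact_force"],o["torque"])
insert(-.09,.0177)
E
```

```text
8.9667 [0.54540928 0.3205844  0.06095856] 0.09692697031493919 [ 0.07414805  0.08108524 -2.53609238] [-0.12253821 -0.603517   -0.01678816]
[-0.0, -0.104, -0.109, 0.001, -0.0, -0.001]
[0.0, -0.063, -0.007, 0.001, -0.0, -0.001]
[0.0, -0.049, 0.015, 0.001, -0.0, -0.001]
[0.0, -0.024, 0.01, 0.001, -0.0, -0.001]
[0.0, -0.001, 0.001, 0.001, -0.0, -0.001]
[0.0, 0.007, 0.018, -0.023, 0.0, -0.001]
[0.0, 0.006, 0.052, -0.06, 0.0, -0.001]
[0.0, 0.007, 0.081, -0.09, 0.0, -0.001]
[0.0, 0.009, 0.114, -0.121, 0.0, -0.001]
--
```

Request:
jog_arm --plan '[{"x": 0,"y": 0.004,"z": 0.01,"wx": -0.012,"wy": 0,"wz": 0},{"x": 0,"y": 0.008,"z": 0.018,"wx": -0.023,"wy": 0,"wz": 0},{"x": 0,"y": 0.008,"z": 0.035,"wx": -0.042,"wy": 0,"wz": 0},{"x": 0,"y": 0.008,"z": 0.052,"wx": -0.06,"wy": 0,"wz": 0},{"x": 0,"y": 0.008,"z": 0.067,"wx": -0.075,"wy": 0,"wz": 0},{"x": 0,"y": 0.008,"z": 0.081,"wx": -0.09,"wy": 0,"wz": 0},{"x": 0,"y": 0.008,"z": 0.081,"wx": -0.09,"wy": 0,"wz": 0},{"x": 0,"y": 0.008,"z": 0.081,"wx": -0.09,"wy": 0,"wz": 0}]'

```text
t: 9.63
eef_pos: [0.54, 0.3217, 0.0457]
tool_rot: [-0.037, 0.763, 0.644, -0.032]
contact_force: [0.5, 0.4, -2.5]
gripper_width: 0.097
```

```bash
python3 - <<'E'
from h import *
o,p,r=cur(); print(o["t"],p,o["gripper_width"],o["contact_force"],o["torque"])
insert(-.09,.0177)
E
```

```text
9.6333 [0.53999013 0.3216843  0.04570427] 0.09707490223103517 [ 0.52618157  0.42763192 -2.46839738] [ 0.00754787 -0.1984242  -0.00487803]
[-0.001, -0.05, -0.212, 0.091, 0.0, -0.0]
[-0.001, -0.039, -0.103, 0.091, 0.0, -0.0]
[-0.001, -0.031, -0.078, 0.091, 0.0, -0.0]
[-0.001, -0.006, -0.076, 0.091, 0.0, -0.0]
[-0.001, 0.019, -0.078, 0.091, 0.0, -0.0]
[-0.001, 0.022, -0.059, 0.066, 0.0, -0.0]
[-0.001, 0.011, -0.027, 0.03, 0.0, -0.0]
[-0.001, 0.004, 0.001, -0.001, 0.0, -0.0]
[-0.001, -0.003, 0.033, -0.031, 0.0, -0.0]
--
```

Request:
jog_arm --plan '[{"x": 0,"y": 0,"z": 0.016,"wx": -0.016,"wy": 0,"wz": 0},{"x": 0,"y": -0.003,"z": 0.033,"wx": -0.031,"wy": 0,"wz": 0},{"x": 0,"y": -0.003,"z": 0.038,"wx": -0.031,"wy": 0,"wz": 0},{"x": 0,"y": -0.003,"z": 0.042,"wx": -0.031,"wy": 0,"wz": 0},{"x": 0,"y": -0.003,"z": 0.042,"wx": -0.031,"wy": 0,"wz": 0},{"x": 0,"y": -0.003,"z": 0.042,"wx": -0.031,"wy": 0,"wz": 0}]'

```text
t: 10.13
eef_pos: [0.5387, 0.3219, 0.0378]
tool_rot: [-0.001, 0.764, 0.645, -0.002]
contact_force: [-6.0, -1.0, 3.4]
gripper_width: 0.095
```

```bash
python3 - <<'E'
from h import *
o,p,r=cur(); print(o["t"],p,r.as_matrix().round(3).tolist(),o["gripper_width"],o["contact_force"],o["torque"])
im2=cams.read_camera("side")[:,:,::-1]
x=cv2.resize(im2[250:370,190:330],None,fx=5.5,fy=5.5,interpolation=cv2.INTER_CUBIC)
cv2.imwrite("pics/p5.png",x[:600,:800])
E
```

```text
10.1333 [0.53874287 0.32190875 0.0378206 ] [[0.169, 0.986, -0.004], [0.986, -0.169, -0.001], [-0.002, -0.004, -1.0]] 0.0946296647983605 [-6.0209572  -0.97203246  3.42720079] [-0.15470689  1.1733885   0.03024656]
```

View pics/p5.png

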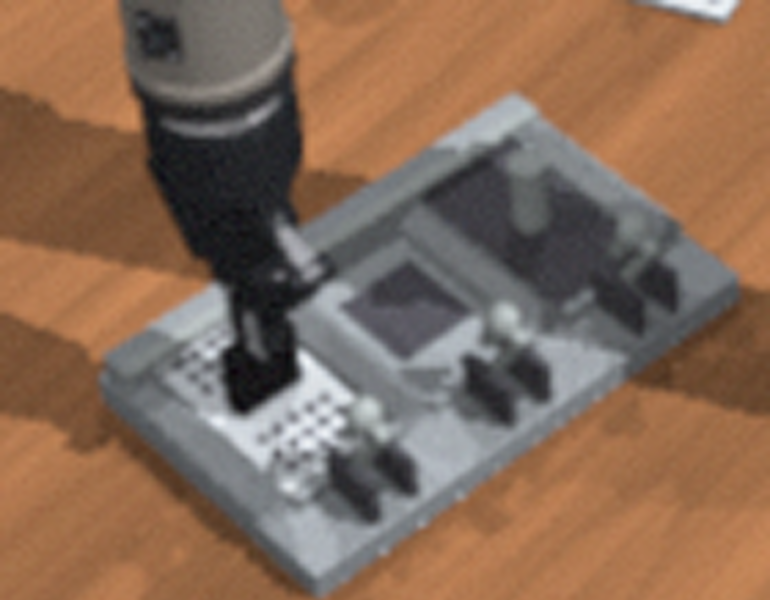

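Plate 1 lies flat in bay 1: z matches the floor and it lightly touches the lip wall. I release and rise.

Request:
jog_arm --plan '[{"x": 0,"y": -0.005,"z": 0,"wx": 0,"wy": 0,"wz": 0},{"x": 0,"y": -0.005,"z": 0,"wx": 0,"wy": 0,"wz": 0},{"x": 0,"y": -0.005,"z": 0,"wx": 0,"wy": 0,"wz": 0},{"x": 0,"y": -0.005,"z": 0,"wx": 0,"wy": 0,"wz": 0},{"x": 0,"y": -0.005,"z": -0.05,"wx": 0,"wy": 0,"wz": 0},{"x": 0,"y": -0.005,"z": -0.15,"wx": 0,"wy": 0,"wz": 0},{"x": 0,"y": -0.005,"z": -0.3,"wx": 0,"wy": 0,"wz": 0},{"x": 0,"y": 0,"z": -0.5,"wx": 0,"wy": 0,"wz": 0},{"x": -0.2,"y": 0,"z": -0.6,"wx": 0,"wy": 0,"wz": 0},{"x": -0.4,"y": 0,"z": -0.6,"wx": 0,"wy": 0,"wz": 0},{"x": -0.6,"y": 0,"z": -0.6,"wx": 0,"wy": 0,"wz": 0},{"x": -0.8,"y": 0,"z": -0.6,"wx": 0,"wy": 0,"wz": 0}]' --hand 0.05

```text
t: 11.18
eef_pos: [0.5123, 0.1628, 0.1595]
tool_rot: [-0.0, 0.764, 0.645, -0.001]
contact_force: [0.9, -1.4, 0.1]
gripper_width: 0.527
```

```bash
cat > chk.py <<'E'
from h import *
import sys
im=cams.read_camera("top")[:,:,::-1]; cv2.imwrite("pics/t_last.png",im)
o,p,r=cur(); print(o["t"],p,o["gripper_width"],o["q"].round(2),o["contact_force"].round(1))
hsv=cv2.cvtColor(np.ascontiguousarray(im),cv2.COLOR_BGR2HSV)
m=((hsv[:,:,1]<70)&(hsv[:,:,2]>75)).astype(np.uint8)
m=cv2.morphologyEx(m,cv2.MORPH_CLOSE,np.ones((5,5)))
for cs in cv2.findContours(m[:,280:345].copy(),0,1)[0]:
    if 500<cv2.contourArea(cs)<1600:
        W=np.array([back("top",q+[280,0],.006)[:2] for q in cs[:,0].astype(float)],np.float32)
        c,wh,ang=cv2.minAreaRect(W*1000); print("plate?",np.round(c,1),np.round(wh,1),round(ang,1))
E
python3 chk.py; python3 - <<'E'
from h import *
a=down(np.radians(15)); seq([[([.6005,-.0825,.14],a)]])
E
```

```text
11.2333 [0.51127754 0.15237257 0.15832155] 0.5267003697506244 [-0.    0.34 -0.49  1.91  0.2   0.95 -0.77] [-1.8 -7.7 -1.5]
plate? [ 31. -76.] [206.4  80.3] 22.3
plate? [601.  -82.3] [124.9  68.6] 14.8
[-1.076, 0.648, 0.099, -0.002, 0.003, -0.14]
--
```

Request:
jog_arm --plan '[{"x": -0.2,"y": 0.13,"z": 0.05,"wx": 0,"wy": 0,"wz": -0.03},{"x": -0.4,"y": 0.26,"z": 0.1,"wx": 0,"wy": 0,"wz": -0.06},{"x": -0.6,"y": 0.39,"z": 0.1,"wx": 0,"wy": 0,"wz": -0.09},{"x": -0.8,"y": 0.5,"z": 0.1,"wx": 0,"wy": 0,"wz": -0.12},{"x": -1,"y": 0.648,"z": 0.1,"wx": 0,"wy": 0,"wz": -0.14},{"x": -1,"y": 0.648,"z": 0.1,"wx": 0,"wy": 0,"wz": -0.14},{"x": -1,"y": 0.648,"z": 0.1,"wx": 0,"wy": 0,"wz": -0.14},{"x": -1,"y": 0.648,"z": 0.1,"wx": 0,"wy": 0,"wz": -0.14},{"x": -1,"y": 0.648,"z": 0.1,"wx": 0,"wy": 0,"wz": -0.14}]'

```text
t: 11.98
eef_pos: [0.6034, -0.067, 0.1401]
tool_rot: [0.0, 0.609, 0.793, -0.004]
contact_force: [-0.7, 0.6, -0.6]
gripper_width: 0.523
```

```bash
python3 - <<'E'
from h import *
o,p,r=cur(); print(o["t"],p,o["gripper_width"],o["q"].round(2))
a=down(np.radians(15)); seq([[([.6005,-.0825,.1],a),([.6005,-.0825,.018],a)]])
E
```

```text
11.9833 [ 0.60335233 -0.06701154  0.1400544 ] 0.5230276128622997 [ 0.37  0.48 -0.49  1.76  0.27  0.98  0.04]
[-0.07, -0.032, 0.201, -0.002, 0.002, -0.0]
[-0.068, -0.03, 0.611, -0.002, 0.002, -0.0]
--
```

Request:
jog_arm --plan '[{"x": -0.07,"y": -0.032,"z": 0.1,"wx": -0.002,"wy": 0.002,"wz": 0},{"x": -0.07,"y": -0.032,"z": 0.2,"wx": -0.002,"wy": 0.002,"wz": 0},{"x": -0.069,"y": -0.031,"z": 0.35,"wx": -0.002,"wy": 0.002,"wz": 0},{"x": -0.069,"y": -0.031,"z": 0.5,"wx": -0.002,"wy": 0.002,"wz": 0},{"x": -0.068,"y": -0.03,"z": 0.61,"wx": -0.002,"wy": 0.002,"wz": 0},{"x": -0.068,"y": -0.03,"z": 0.61,"wx": -0.002,"wy": 0.002,"wz": 0},{"x": -0.068,"y": -0.03,"z": 0.61,"wx": -0.002,"wy": 0.002,"wz": 0},{"x": -0.068,"y": -0.03,"z": 0.61,"wx": -0.002,"wy": 0.002,"wz": 0}]'

```text
t: 12.65
eef_pos: [0.6017, -0.0811, 0.0199]
tool_rot: [0.001, 0.608, 0.794, 0.001]
contact_force: [0.3, -0.8, 0.1]
gripper_width: 0.527
```

Request:
jog_arm --plan '[{"x": 0,"y": 0,"z": 0,"wx": 0,"wy": 0,"wz": 0},{"x": 0,"y": 0,"z": 0,"wx": 0,"wy": 0,"wz": 0},{"x": 0,"y": 0,"z": 0,"wx": 0,"wy": 0,"wz": 0},{"x": 0,"y": 0,"z": 0,"wx": 0,"wy": 0,"wz": 0},{"x": 0,"y": 0,"z": 0,"wx": 0,"wy": 0,"wz": 0},{"x": 0,"y": 0,"z": 0,"wx": 0,"wy": 0,"wz": 0},{"x": 0,"y": 0,"z": 0,"wx": 0,"wy": 0,"wz": 0},{"x": 0,"y": 0,"z": 0,"wx": 0,"wy": 0,"wz": 0}]' --hand -1 --grip_force 80

```text
t: 13.32
eef_pos: [0.6023, -0.0813, 0.0219]
tool_rot: [0.001, 0.608, 0.794, 0.001]
contact_force: [-3.9, -0.4, 10.7]
gripper_width: -0.001
```

```bash
python3 - <<'E'
from h import *
o,p,r=cur(); print(o["t"],p,r.as_matrix().round(3).tolist(),o["gripper_width"],o["contact_force"].round(1))
h=p[2]; t,b=plate_pose(0,-.045,.06,22,h)
m=p+(t-p)*.55; m[2]=.14
seq([[([*p[:2],.14],r)],[(m,down(YAW))],[([*t[:2],.14],b),(t,b)]],(p,r))
E
```

```text
13.3167 [ 0.60227027 -0.08126585  0.02187485] [[-0.26, 0.966, 0.004], [0.966, 0.26, -0.0], [-0.001, 0.003, -1.0]] -0.0008251965630851017 [-3.9 -0.4 10.7]
[-0.001, 0.002, -0.591, 0.0, 0.0, 0.0]
--
[0.894, 0.009, -0.001, 0.001, 0.0, 0.137]
--
[0.668, -0.298, 0.0, 0.122, -0.0, 0.0]
[0.668, -0.298, 0.086, 0.122, -0.0, 0.0]
--
```

```bash
python3 - <<'E'
from h import *
im2=cams.read_camera("side")[:,:,::-1]; im=cams.read_camera("top")[:,:,::-1]
x=cv2.resize(im2[190:290,270:370],None,fx=4,fy=4,interpolation=cv2.INTER_CUBIC)
y=cv2.resize(im[160:260,270:370],None,fx=4,fy=4,interpolation=cv2.INTER_CUBIC)
cv2.imwrite("pics/p6.png",np.hstack([x,y]))
E
```

```text
(no output)
```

View pics/p6.png

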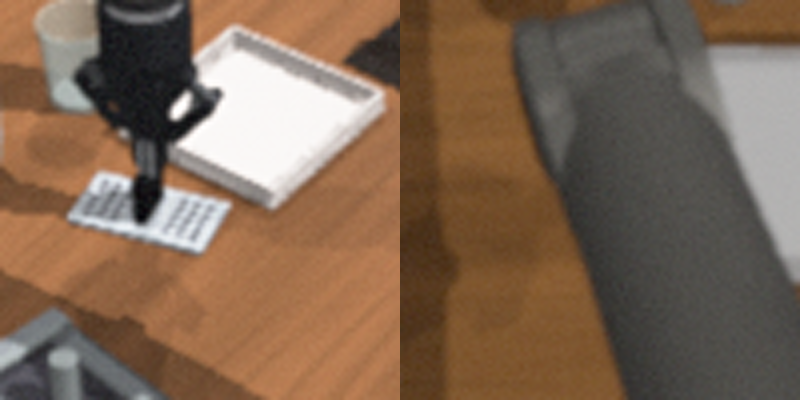

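Request:
jog_arm --plan '[{"x": 0,"y": 0,"z": -0.05,"wx": 0,"wy": 0,"wz": 0},{"x": 0,"y": 0,"z": -0.15,"wx": 0,"wy": 0,"wz": 0},{"x": 0,"y": 0,"z": -0.25,"wx": 0,"wy": 0,"wz": 0},{"x": 0,"y": 0,"z": -0.25,"wx": 0,"wy": 0,"wz": 0},{"x": 0,"y": 0,"z": -0.25,"wx": 0,"wy": 0,"wz": 0}]'

```text
t: 13.83
eef_pos: [0.6035, -0.0814, 0.0739]
tool_rot: [0.003, 0.609, 0.794, 0.002]
contact_force: [-0.2, 0.4, -0.1]
gripper_width: 0.005
```

```bash
python3 - <<'E'
from h import *
o,p,r=cur(); print(o["t"],p,o["gripper_width"],o["contact_force"].round(1),o["torque"].round(2))
im2=cams.read_camera("side")[:,:,::-1]
x=cv2.resize(im2[170:290,260:380],None,fx=4.5,fy=4.5,interpolation=cv2.INTER_CUBIC)
cv2.imwrite("pics/p7.png",x)
E
```

```text
13.8333 [ 0.60349326 -0.08141137  0.07394423] 0.004646776486757065 [-0.2  0.4 -0.1] [-0.03  0.02 -0.  ]
```

View pics/p7.png

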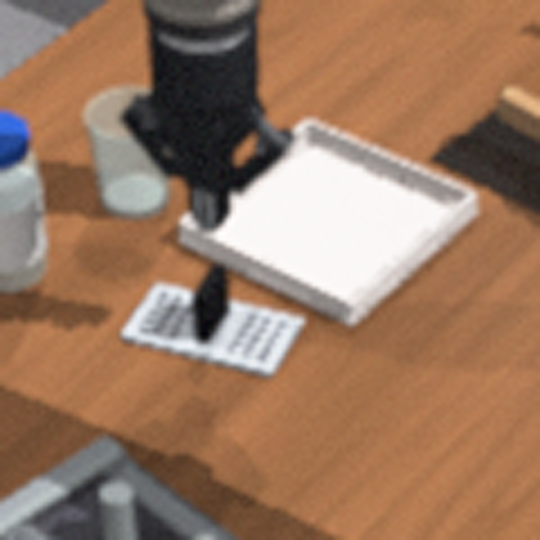

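```bash
python3 - <<'E'
from h import *
_,p,r=cur()
q=np.array([p,[.601,-.0825,.05],[.601,-.0825,.006]])
print(((proj("side",q)-[260,170])*4.5).round(0).tolist())
E
```

```text
[[214.0, 251.0], [217.0, 275.0], [220.0, 321.0]]
```

```bash
python3 - <<'E'
from h import *
x=cv2.imread("pics/p7.png"); s=cv2.resize(x,(120,120),interpolation=cv2.INTER_AREA)
for v in range(36,80,1):
    print(v,' '.join('%3d'%int(q) for q in s[v,34:64].max(1)))
E
```

```text
36  91  51  30  28  27  34  33  30  29  25  33  27  30  29  33  30  30  55 108 114  73  35  29  27  27  42  98 165 220 240
37 127  87  46  31  31  31  34  31  28  26  23  30  30  29  35  32  31  30  49  48  32  29  26  29  46 102 173 223 243 248
38 150 122  80  49  47  41  31  28  27  28  28  36  33  30  33  22  26  26  29  28  31  25  33  64 116 179 226 242 248 250
39 171 150 121 106 111 105  76  43  27  26  26  31  31  30  29  23  26  28  30  27  29  35  79 143 198 232 245 248 251 250
40 189 171 150 151 161 157 124  71  33  33  31  25  28  32  31  29  29  27  25  20  36  86 157 218 242 250 250 250 250 250
41 196 188 164 157 166 167 150 101  51  41  43  36  29  32  31  30  27  36  37  41  89 159 221 243 249 250 250 250 250 250
42 200 195 165 154 160 167 162 126  75  68  67  58  47  39  28  22  38  86  97 102 161 221 243 249 250 250 250 250 250 250
43 196 189 157 149 158 165 164 129  77  80  83  79  77  59  36  23  63 154 187 189 221 241 249 251 250 250 250 250 250 250
44 195 176 144 147 159 165 161 128  76  85  89  82  91  75  39  26  72 187 236 241 245 248 251 250 250 250 250 250 2
[... 3611 characters left out ...]
3  99  35  13  45 114 177 216 228 227 202 178 196 211 191 192 221 227 209 197 223 239
75 226 223 210 199 193 204 210 210 199 148  84  58  98 161 202 222 227 216 192 201 217 201 176 194 225 213 195 218 236 236
76 187 212 215 218 228 237 240 240 238 210 167 153 170 200 220 226 220 196 186 205 210 190 197 225 226 199 201 228 239 224
77 155 154 152 152 186 214 222 223 230 227 218 215 217 227 235 236 216 198 219 227 201 187 213 228 205 183 217 238 236 195
78 171 162 153 142 150 152 143 149 173 192 199 199 211 231 242 241 227 220 232 228 202 208 224 215 182 188 227 239 218 165
79 182 177 170 165 163 159 142 133 142 147 137 141 174 204 221 224 230 237 240 233 220 223 226 199 179 214 236 232 186 156
```

The first grip evidently held only the fin's top edge: the visible fingertips end about 18 mm short of the nominal TCP. I retry deeper, watching the force.

Request:
jog_arm --plan '[{"x": 0,"y": -0.01,"z": 0,"wx": 0,"wy": 0,"wz": 0},{"x": 0,"y": -0.01,"z": 0,"wx": 0,"wy": 0,"wz": 0},{"x": 0,"y": -0.01,"z": 0,"wx": 0,"wy": 0,"wz": 0},{"x": 0,"y": -0.01,"z": 0,"wx": 0,"wy": 0,"wz": 0},{"x": 0,"y": -0.01,"z": 0.1,"wx": 0,"wy": 0,"wz": 0},{"x": 0,"y": -0.01,"z": 0.2,"wx": 0,"wy": 0,"wz": 0},{"x": 0,"y": -0.01,"z": 0.28,"wx": 0,"wy": 0,"wz": 0},{"x": 0,"y": -0.01,"z": 0.31,"wx": 0,"wy": 0,"wz": 0},{"x": 0,"y": -0.01,"z": 0.33,"wx": 0,"wy": 0,"wz": 0},{"x": 0,"y": -0.01,"z": 0.33,"wx": 0,"wy": 0,"wz": 0},{"x": 0,"y": -0.01,"z": 0.33,"wx": 0,"wy": 0,"wz": 0}]' --hand 0.05

```text
t: 14.8
eef_pos: [0.6014, -0.0819, 0.0073]
tool_rot: [0.002, 0.609, 0.794, 0.002]
contact_force: [0.8, 0.1, 0.9]
gripper_width: 0.523
```

```bash
python3 - <<'E'
from h import *
o,p,r=cur(); print(o["t"],p,o["gripper_width"],o["contact_force"].round(1))
q=np.array([[.4516,-.0837,.1313]]); print("p1 expected tip px (crop)",((proj("side",q)-[270,160])*2.857+[400,0]).round(0))
im2=cams.read_camera("side")[:,:,::-1]
cv2.imwrite("pics/p8.png",cv2.resize(im2[170:290,260:380],None,fx=5,fy=5,interpolation=cv2.INTER_CUBIC))
E
```

```text
14.8 [ 0.60141257 -0.08189838  0.00726945] 0.5234954025602236 [0.8 0.1 0.9]
p1 expected tip px (crop) [[616. 196.]]
```

View pics/p8.png

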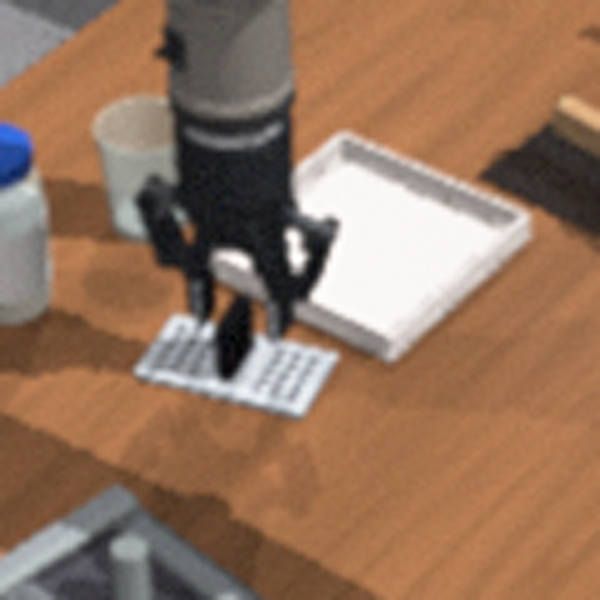

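Tips are only about 19 mm below the fin's top with the TCP at 7 mm. I go 9 mm lower and close.

Request:
jog_arm --plan '[{"x": 0,"y": 0,"z": 0.02,"wx": 0,"wy": 0,"wz": 0},{"x": 0,"y": 0,"z": 0.045,"wx": 0,"wy": 0,"wz": 0},{"x": 0,"y": 0,"z": 0.045,"wx": 0,"wy": 0,"wz": 0},{"x": 0,"y": 0,"z": 0.045,"wx": 0,"wy": 0,"wz": 0}]'

```text
t: 15.18
eef_pos: [0.6014, -0.082, -0.0017]
tool_rot: [0.002, 0.609, 0.794, 0.002]
contact_force: [0.2, -0.5, -0.6]
gripper_width: 0.523
```

Request:
jog_arm --plan '[{"x": 0,"y": 0,"z": 0,"wx": 0,"wy": 0,"wz": 0},{"x": 0,"y": 0,"z": 0,"wx": 0,"wy": 0,"wz": 0},{"x": 0,"y": 0,"z": 0,"wx": 0,"wy": 0,"wz": 0},{"x": 0,"y": 0,"z": 0,"wx": 0,"wy": 0,"wz": 0},{"x": 0,"y": 0,"z": 0,"wx": 0,"wy": 0,"wz": 0},{"x": 0,"y": 0,"z": 0,"wx": 0,"wy": 0,"wz": 0},{"x": 0,"y": 0,"z": 0,"wx": 0,"wy": 0,"wz": 0},{"x": 0,"y": 0,"z": 0,"wx": 0,"wy": 0,"wz": 0}]' --hand -1 --grip_force 80

```text
t: 15.85
eef_pos: [0.6022, -0.0818, -0.0011]
tool_rot: [0.003, 0.609, 0.794, 0.002]
contact_force: [1.4, 0.4, 6.1]
gripper_width: 0.122
```

```bash
python3 - <<'E'
from h import *
o,p,r=cur(); print(o["t"],p,r.as_matrix().round(3).tolist(),o["gripper_width"],o["contact_force"].round(1))
h=p[2]; t,b=plate_pose(0,-.045,.06,22,h)
m=p+(t-p)*.55; m[2]=.14
seq([[([*p[:2],.12],r)],[([*m[:2],.12],down(YAW))],[([*t[:2],.12],b),(t,b)]],(p,r))
E
```

```text
15.85 [ 0.60224405 -0.08183482 -0.00106741] [[-0.259, 0.966, 0.007], [0.966, 0.259, -0.0], [-0.002, 0.007, -1.0]] 0.12221867207362778 [1.4 0.4 6.1]
[-0.001, 0.004, -0.605, 0.0, 0.0, 0.0]
--
[0.905, -0.013, -0.002, 0.002, 0.0, 0.137]
--
[0.669, -0.318, 0.0, 0.122, -0.0, 0.0]
[0.669, -0.318, 0.093, 0.122, -0.0, 0.0]
--
```

Request:
jog_arm --plan '[{"x": 0,"y": 0,"z": -0.2,"wx": 0,"wy": 0,"wz": 0},{"x": 0,"y": 0,"z": -0.4,"wx": 0,"wy": 0,"wz": 0},{"x": 0,"y": 0,"z": -0.6,"wx": 0,"wy": 0,"wz": 0},{"x": 0.2,"y": 0,"z": -0.6,"wx": 0,"wy": 0,"wz": 0.03},{"x": 0.4,"y": 0,"z": -0.6,"wx": 0,"wy": 0,"wz": 0.06},{"x": 0.6,"y": 0,"z": -0.6,"wx": 0,"wy": 0,"wz": 0.09},{"x": 0.8,"y": -0.01,"z": -0.6,"wx": 0,"wy": 0,"wz": 0.137},{"x": 0.905,"y": -0.013,"z": -0.6,"wx": 0.002,"wy": 0,"wz": 0.137},{"x": 0.905,"y": -0.013,"z": -0.6,"wx": 0.002,"wy": 0,"wz": 0.137},{"x": 0.905,"y": -0.013,"z": -0.6,"wx": 0.002,"wy": 0,"wz": 0.137}]'

```text
t: 16.68
eef_pos: [0.5505, 0.0937, 0.1178]
tool_rot: [0.0, 0.763, 0.647, -0.001]
contact_force: [-0.4, -0.3, -2.4]
gripper_width: 0.118
```

```bash
python3 - <<'E'
from h import *
o,p,r=cur(); print(o["t"],p,o["gripper_width"],o["contact_force"].round(1))
h=-.0011; t,b=plate_pose(0,-.045,.035,22,h)
seq([[([*t[:2],.12],b),(t,b)]],(p,r))
E
```

```text
16.6833 [0.55046703 0.09365347 0.11776416] 0.11838537067518119 [-0.4 -0.3 -2.4]
[0.666, -0.303, -0.012, 0.122, 0.001, 0.001]
[0.666, -0.303, 0.206, 0.122, 0.001, 0.001]
--
```

Request:
jog_arm --plan '[{"x": 0.2,"y": -0.1,"z": 0,"wx": 0,"wy": 0,"wz": 0},{"x": 0.4,"y": -0.2,"z": 0,"wx": 0.03,"wy": 0,"wz": 0},{"x": 0.6,"y": -0.303,"z": 0,"wx": 0.06,"wy": 0,"wz": 0},{"x": 0.666,"y": -0.303,"z": 0,"wx": 0.09,"wy": 0,"wz": 0},{"x": 0.666,"y": -0.303,"z": 0,"wx": 0.122,"wy": 0,"wz": 0},{"x": 0.666,"y": -0.303,"z": 0,"wx": 0.122,"wy": 0,"wz": 0},{"x": 0.666,"y": -0.303,"z": 0.06,"wx": 0.122,"wy": 0.001,"wz": 0},{"x": 0.666,"y": -0.303,"z": 0.12,"wx": 0.122,"wy": 0.001,"wz": 0},{"x": 0.666,"y": -0.303,"z": 0.18,"wx": 0.122,"wy": 0.001,"wz": 0},{"x": 0.666,"y": -0.303,"z": 0.206,"wx": 0.122,"wy": 0.001,"wz": 0},{"x": 0.666,"y": -0.303,"z": 0.206,"wx": 0.122,"wy": 0.001,"wz": 0},{"x": 0.666,"y": -0.303,"z": 0.206,"wx": 0.122,"wy": 0.001,"wz": 0}]'

```text
t: 17.68
eef_pos: [0.5119, 0.2348, 0.0764]
tool_rot: [-0.146, 0.749, 0.635, -0.123]
contact_force: [0.4, -0.6, -2.0]
gripper_width: 0.121
```

```bash
python3 - <<'E'
from h import *
o,p,r=cur(); print(o["t"],p,o["gripper_width"],o["contact_force"].round(1),r.as_matrix().round(3).tolist())
insert(0,-.0011)
im2=cams.read_camera("side")[:,:,::-1]; im=cams.read_camera("top")[:,:,::-1]
x=cv2.resize(im2[240:350,200:310],None,fx=3.6,fy=3.6,interpolation=cv2.INTER_CUBIC)
y=cv2.resize(im[170:280,150:260],None,fx=3.6,fy=3.6,interpolation=cv2.INTER_CUBIC)
cv2.imwrite("pics/p9.png",np.hstack([x,y]))
c=held_corners(p,r,-.0011); print(((proj("side",c)-[200,240])*3.6).round(0).tolist(),((proj("top",c)-[150,170])*3.6+[396,0]).round(0).tolist())
E
```

```text
17.6833 [0.51185918 0.23476475 0.07644393] 0.1207379332315731 [ 0.4 -0.6 -2. ] [[0.163, 0.915, -0.369], [0.987, -0.151, 0.062], [0.001, -0.375, -0.927]]
[0.001, 0.012, 0.022, 0.0, -0.0, 0.001]
[0.001, 0.053, 0.124, 0.0, -0.0, 0.001]
[0.001, 0.067, 0.146, 0.0, -0.0, 0.001]
[0.001, 0.092, 0.141, 0.0, -0.0, 0.001]
[0.001, 0.115, 0.131, 0.0, -0.0, 0.001]
[0.001, 0.13, 0.149, -0.024, -0.0, 0.001]
[0.001, 0.14, 0.181, -0.061, -0.0, 0.001]
[0.001, 0.15, 0.208, -0.092, -0.0, 0.001]
[0.001, 0.161, 0.237, -0.122, -0.0, 0.001]
--
[[241.0, 222.0], [304.0, 180.0], [158.0, 189.0], [219.0, 150.0]] [[530.0, 291.0], [616.0, 305.0], [572.0, 149.0], [654.0, 163.0]]
```

View pics/p9.png

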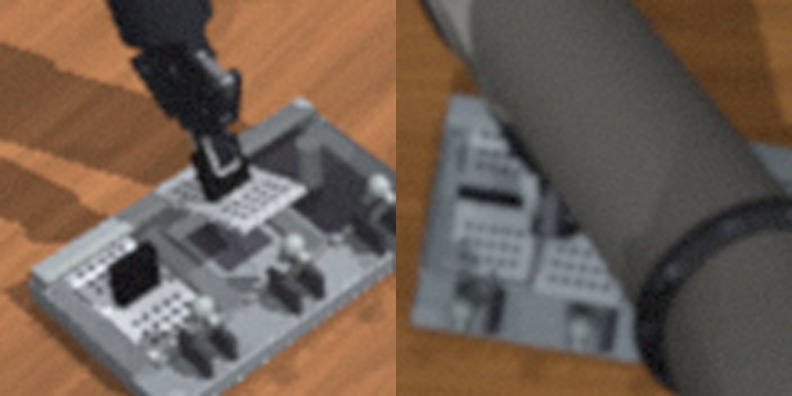

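Plate 1 shows flat in bay 1; the second plate is tilted and aligned over bay 2. I insert it.

Request:
jog_arm --plan '[{"x": 0.001,"y": 0.03,"z": 0.07,"wx": 0,"wy": 0,"wz": 0.001},{"x": 0.001,"y": 0.053,"z": 0.124,"wx": 0,"wy": 0,"wz": 0.001},{"x": 0.001,"y": 0.061,"z": 0.138,"wx": 0,"wy": 0,"wz": 0.001},{"x": 0.001,"y": 0.067,"z": 0.144,"wx": 0,"wy": 0,"wz": 0.001},{"x": 0.001,"y": 0.08,"z": 0.143,"wx": 0,"wy": 0,"wz": 0.001},{"x": 0.001,"y": 0.092,"z": 0.14,"wx": 0,"wy": 0,"wz": 0.001},{"x": 0.001,"y": 0.104,"z": 0.135,"wx": 0,"wy": 0,"wz": 0.001},{"x": 0.001,"y": 0.115,"z": 0.131,"wx": 0,"wy": 0,"wz": 0.001},{"x": 0.001,"y": 0.115,"z": 0.131,"wx": 0,"wy": 0,"wz": 0.001},{"x": 0.001,"y": 0.115,"z": 0.131,"wx": 0,"wy": 0,"wz": 0.001}]'

```text
t: 18.62
eef_pos: [0.5244, 0.2336, 0.0445]
tool_rot: [-0.145, 0.75, 0.634, -0.122]
contact_force: [-0.3, -0.0, -3.0]
gripper_width: 0.117
```

```bash
python3 - <<'E'
from h import *
o,p,r=cur(); print(o["t"],p,o["gripper_width"],o["contact_force"].round(1),o["torque"].round(2))
insert(0,-.0011)
E
```

```text
18.6167 [0.52441014 0.23361079 0.04445185] 0.11673592348680902 [-0.3 -0.  -3. ] [-0.06 -0.6   0.03]
[-0.003, -0.106, -0.103, 0.001, -0.0, 0.0]
[-0.003, -0.065, -0.001, 0.001, -0.0, 0.0]
[-0.003, -0.051, 0.021, 0.001, -0.0, 0.0]
[-0.004, -0.026, 0.016, 0.001, -0.0, 0.0]
[-0.003, -0.003, 0.007, 0.001, -0.0, 0.0]
[-0.004, 0.012, 0.024, -0.024, -0.0, 0.0]
[-0.004, 0.022, 0.056, -0.06, -0.0, 0.0]
[-0.004, 0.032, 0.083, -0.091, -0.0, 0.0]
[-0.004, 0.042, 0.112, -0.122, -0.0, 0.0]
--
```

Request:
jog_arm --plan '[{"x": -0.003,"y": 0.006,"z": 0.016,"wx": -0.012,"wy": 0,"wz": 0},{"x": -0.003,"y": 0.011,"z": 0.024,"wx": -0.024,"wy": 0,"wz": 0},{"x": -0.003,"y": 0.016,"z": 0.04,"wx": -0.042,"wy": 0,"wz": 0},{"x": -0.003,"y": 0.021,"z": 0.056,"wx": -0.06,"wy": 0,"wz": 0},{"x": -0.003,"y": 0.026,"z": 0.07,"wx": -0.076,"wy": 0,"wz": 0},{"x": -0.003,"y": 0.03,"z": 0.083,"wx": -0.091,"wy": 0,"wz": 0},{"x": -0.003,"y": 0.035,"z": 0.098,"wx": -0.107,"wy": 0,"wz": 0},{"x": -0.003,"y": 0.039,"z": 0.112,"wx": -0.122,"wy": 0,"wz": 0},{"x": -0.003,"y": 0.039,"z": 0.117,"wx": -0.122,"wy": 0,"wz": 0},{"x": -0.003,"y": 0.039,"z": 0.121,"wx": -0.122,"wy": 0,"wz": 0},{"x": -0.003,"y": 0.039,"z": 0.121,"wx": -0.122,"wy": 0,"wz": 0},{"x": -0.003,"y": 0.039,"z": 0.121,"wx": -0.122,"wy": 0,"wz": 0}]'

```text
t: 19.62
eef_pos: [0.5229, 0.2333, 0.0191]
tool_rot: [-0.001, 0.764, 0.645, 0.001]
contact_force: [-0.8, 0.6, -0.9]
gripper_width: 0.12
```

```bash
python3 - <<'E'
from h import *
o,p,r=cur(); print(o["t"],p,o["gripper_width"],o["contact_force"].round(1),o["torque"].round(2),r.as_matrix().round(3).tolist())
E
```

```text
19.6167 [0.52286211 0.2332706  0.01911417] 0.12038174846262169 [-0.8  0.6 -0.9] [-0.01  0.14  0.05] [[0.168, 0.986, 0.0], [0.986, -0.168, 0.001], [0.001, -0.0, -1.0]]
```

Request:
jog_arm --plan '[{"x": 0,"y": 0,"z": 0,"wx": 0,"wy": 0,"wz": 0},{"x": 0,"y": 0,"z": 0,"wx": 0,"wy": 0,"wz": 0},{"x": 0,"y": 0,"z": 0,"wx": 0,"wy": 0,"wz": 0},{"x": 0,"y": 0,"z": 0,"wx": 0,"wy": 0,"wz": 0},{"x": 0,"y": 0,"z": -0.05,"wx": 0,"wy": 0,"wz": 0},{"x": 0,"y": 0,"z": -0.2,"wx": 0,"wy": 0,"wz": 0},{"x": 0,"y": 0,"z": -0.4,"wx": 0,"wy": 0,"wz": 0},{"x": -0.2,"y": 0,"z": -0.4,"wx": 0,"wy": 0,"wz": 0},{"x": -0.45,"y": 0,"z": -0.4,"wx": 0,"wy": 0,"wz": 0},{"x": -0.45,"y": 0,"z": -0.4,"wx": 0,"wy": 0,"wz": 0},{"x": -0.45,"y": 0,"z": -0.4,"wx": 0,"wy": 0,"wz": 0}]' --hand 0.05

```text
t: 20.53
eef_pos: [0.5075, 0.1397, 0.0996]
tool_rot: [0.0, 0.766, 0.643, -0.0]
contact_force: [0.3, 0.2, -0.5]
gripper_width: 0.525
```

```bash
python3 - <<'E'
from h import *
o,p,r=cur(); print(o["t"],p,o["gripper_width"],o["contact_force"].round(1))
seq([[plate_pose(.09,-.06,0,0,.002)]],(p,r))
im2=cams.read_camera("side")[:,:,::-1]; im=cams.read_camera("top")[:,:,::-1]
x=cv2.resize(im2[240:350,210:320],None,fx=3.6,fy=3.6,interpolation=cv2.INTER_CUBIC)
y=cv2.resize(im[170:280,150:260],None,fx=3.6,fy=3.6,interpolation=cv2.INTER_CUBIC)
cv2.imwrite("pics/p10.png",np.hstack([x,y]))
E
```

```text
20.5333 [0.50754078 0.13970504 0.09958978] 0.5248652047543084 [ 0.3  0.2 -0.5]
[0.024, -0.0, 0.388, 0.0, 0.0, -0.002]
--
```

View pics/p10.png

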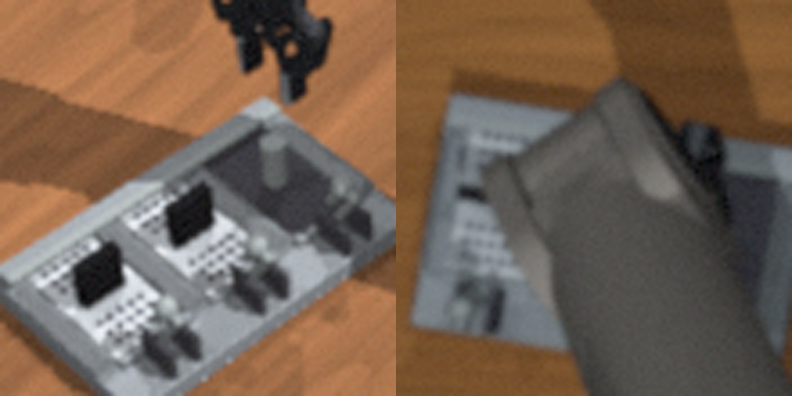

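Both screen plates lie flat in bays 1 and 2, with the knob still in bay 3. I now grip the knob.

Request:
jog_arm --plan '[{"x": 0.024,"y": 0,"z": 0.1,"wx": 0,"wy": 0,"wz": 0},{"x": 0.024,"y": 0,"z": 0.2,"wx": 0,"wy": 0,"wz": 0},{"x": 0.024,"y": 0,"z": 0.3,"wx": 0,"wy": 0,"wz": 0},{"x": 0.024,"y": 0,"z": 0.388,"wx": 0,"wy": 0,"wz": 0},{"x": 0.024,"y": 0,"z": 0.388,"wx": 0,"wy": 0,"wz": 0},{"x": 0.024,"y": 0,"z": 0.388,"wx": 0,"wy": 0,"wz": 0}]'

```text
t: 21.13
eef_pos: [0.5084, 0.1507, 0.0218]
tool_rot: [-0.001, 0.764, 0.646, 0.0]
contact_force: [1.1, -0.6, 0.6]
gripper_width: 0.527
```

Request:
jog_arm --plan '[{"x": 0,"y": 0,"z": 0,"wx": 0,"wy": 0,"wz": 0},{"x": 0,"y": 0,"z": 0,"wx": 0,"wy": 0,"wz": 0},{"x": 0,"y": 0,"z": 0,"wx": 0,"wy": 0,"wz": 0},{"x": 0,"y": 0,"z": 0,"wx": 0,"wy": 0,"wz": 0},{"x": 0,"y": 0,"z": 0,"wx": 0,"wy": 0,"wz": 0},{"x": 0,"y": 0,"z": 0,"wx": 0,"wy": 0,"wz": 0},{"x": 0,"y": 0,"z": 0,"wx": 0,"wy": 0,"wz": 0},{"x": 0,"y": 0,"z": 0,"wx": 0,"wy": 0,"wz": 0}]' --hand -1 --grip_force 80

```text
t: 21.8
eef_pos: [0.5093, 0.1521, 0.0233]
tool_rot: [-0.001, 0.764, 0.646, 0.002]
contact_force: [-1.0, 2.1, 6.7]
gripper_width: 0.223
```

```bash
python3 - <<'E'
from h import *
o,p,r=cur(); print(o["t"],p,o["gripper_width"],o["contact_force"].round(1),o["torque"].round(2),r.as_matrix().round(3).tolist())
h=p[2]-.02
c,k=np.cos(DY),np.sin(DY); d=p[:2]-D; print("deck xy of tcp",c*d[0]+k*d[1],-k*d[0]+c*d[1])
x0=c*d[0]+k*d[1]; yb=-k*d[0]+c*d[1]
w=[plate_pose(yb,x0-.06+e,z,th,h) for e,z,th in [(.001,.001,6),(.0015,.001,12),(.002,.001,18),(.002,.001,22),(.006,.001,22),(.010,.001,22),(.014,.002,22),(.014,.03,22),(.014,.08,22)]]
seq([w],(p,r))
E
```

```text
21.8 [0.50933035 0.1520708  0.02329921] 0.22349025709309878 [-1.   2.1  6.7] [0.35 0.42 0.02] [[0.166, 0.986, 0.002], [0.986, -0.166, 0.004], [0.004, 0.001, -1.0]]
deck xy of tcp 0.00028217309490263104 0.08222409985518983
[0.0, -0.002, -0.036, 0.034, -0.001, 0.0]
[0.0, 0.003, -0.067, 0.067, -0.001, 0.0]
[0.0, 0.01, -0.097, 0.1, -0.001, 0.0]
[0.0, 0.018, -0.116, 0.123, -0.001, 0.0]
[0.0, -0.002, -0.116, 0.123, -0.001, 0.0]
[0.0, -0.022, -0.116, 0.123, -0.001, 0.0]
[0.0, -0.042, -0.121, 0.123, -0.001, 0.0]
[0.001, -0.042, -0.261, 0.123, -0.001, 0.0]
[0.002, -0.041, -0.511, 0.123, -0.001, 0.0]
--
```

The grip is 8 mm off the knob's centre, because I read the pose before the arm had settled. I re-centre and grip again.

Request:
jog_arm --plan '[{"x": 0,"y": 0,"z": 0,"wx": 0,"wy": 0,"wz": 0},{"x": 0,"y": 0,"z": 0,"wx": 0,"wy": 0,"wz": 0},{"x": -0.01,"y": 0,"z": 0.008,"wx": 0,"wy": 0,"wz": 0},{"x": -0.025,"y": 0,"z": 0.008,"wx": 0,"wy": 0,"wz": 0},{"x": -0.038,"y": 0,"z": 0.008,"wx": 0,"wy": 0,"wz": 0},{"x": -0.038,"y": 0,"z": 0.008,"wx": 0,"wy": 0,"wz": 0},{"x": -0.038,"y": 0,"z": 0.008,"wx": 0,"wy": 0,"wz": 0},{"x": -0.038,"y": 0,"z": 0.008,"wx": 0,"wy": 0,"wz": 0}]' --hand -0.2

```text
t: 22.47
eef_pos: [0.5081, 0.1445, 0.0216]
tool_rot: [-0.001, 0.764, 0.646, 0.002]
contact_force: [-0.1, -0.6, 0.4]
gripper_width: 0.398
```

Request:
jog_arm --plan '[{"x": 0,"y": 0,"z": 0,"wx": 0,"wy": 0,"wz": 0},{"x": 0,"y": 0,"z": 0,"wx": 0,"wy": 0,"wz": 0},{"x": 0,"y": 0,"z": 0,"wx": 0,"wy": 0,"wz": 0},{"x": 0,"y": 0,"z": 0,"wx": 0,"wy": 0,"wz": 0},{"x": 0,"y": 0,"z": 0,"wx": 0,"wy": 0,"wz": 0},{"x": 0,"y": 0,"z": 0,"wx": 0,"wy": 0,"wz": 0},{"x": 0,"y": 0,"z": 0,"wx": 0,"wy": 0,"wz": 0}]' --hand -1 --grip_force 80

```text
t: 23.05
eef_pos: [0.5082, 0.1446, 0.022]
tool_rot: [-0.001, 0.764, 0.646, 0.002]
contact_force: [-0.9, 0.4, 3.8]
gripper_width: 0.228
```

```bash
python3 - <<'E'
from h import *
o,p,r=cur(); print(o["t"],p,o["gripper_width"],o["contact_force"].round(1),o["torque"].round(2),r.as_matrix().round(3).tolist())
h=p[2]-.02
c,k=np.cos(DY),np.sin(DY); d=p[:2]-D; print("deck xy of tcp",c*d[0]+k*d[1],-k*d[0]+c*d[1])
x0=c*d[0]+k*d[1]; yb=-k*d[0]+c*d[1]
w=[plate_pose(yb,x0-.06+e,z,th,h) for e,z,th in [(.001,.001,6),(.0015,.001,12),(.002,.001,18),(.002,.001,22),(.006,.001,22),(.010,.001,22),(.014,.002,22),(.014,.03,22),(.014,.08,22)]]
seq([w],(p,r))
E
```

```text
23.05 [0.50816537 0.14461193 0.02197284] 0.22835156943073334 [-0.9  0.4  3.8] [-0.12  0.39  0.02] [[0.166, 0.986, 0.002], [0.986, -0.166, 0.004], [0.004, 0.001, -1.0]]
deck xy of tcp 0.00018888894099905983 0.08977282067914079
[0.0, -0.002, -0.036, 0.034, -0.001, 0.0]
[0.0, 0.001, -0.067, 0.067, -0.001, 0.0]
[0.0, 0.008, -0.097, 0.1, -0.001, 0.0]
[0.0, 0.016, -0.117, 0.123, -0.001, 0.0]
[0.0, -0.004, -0.117, 0.123, -0.001, 0.0]
[0.0, -0.024, -0.117, 0.123, -0.001, 0.0]
[0.0, -0.044, -0.122, 0.123, -0.001, 0.0]
[0.001, -0.044, -0.262, 0.123, -0.001, 0.0]
[0.002, -0.044, -0.512, 0.123, -0.001, 0.0]
--
```

Request:
jog_arm --plan '[{"x": 0,"y": -0.002,"z": -0.018,"wx": 0.017,"wy": 0,"wz": 0},{"x": 0,"y": -0.002,"z": -0.036,"wx": 0.034,"wy": 0,"wz": 0},{"x": 0,"y": 0,"z": -0.052,"wx": 0.05,"wy": 0,"wz": 0},{"x": 0,"y": 0.001,"z": -0.067,"wx": 0.067,"wy": 0,"wz": 0},{"x": 0,"y": 0.008,"z": -0.097,"wx": 0.1,"wy": 0,"wz": 0},{"x": 0,"y": 0.016,"z": -0.117,"wx": 0.123,"wy": 0,"wz": 0},{"x": 0,"y": 0.016,"z": -0.117,"wx": 0.123,"wy": 0,"wz": 0},{"x": 0,"y": 0.006,"z": -0.117,"wx": 0.123,"wy": 0,"wz": 0},{"x": 0,"y": -0.014,"z": -0.118,"wx": 0.123,"wy": 0,"wz": 0},{"x": 0,"y": -0.03,"z": -0.12,"wx": 0.123,"wy": 0,"wz": 0},{"x": 0,"y": -0.044,"z": -0.122,"wx": 0.123,"wy": 0,"wz": 0},{"x": 0,"y": -0.044,"z": -0.122,"wx": 0.123,"wy": 0,"wz": 0}]'

```text
t: 24.05
eef_pos: [0.4981, 0.1463, 0.0467]
tool_rot: [-0.147, 0.749, 0.635, -0.122]
contact_force: [0.7, -0.5, -2.7]
gripper_width: 0.222
```

```bash
python3 - <<'E'
from h import *
cams.read_camera("side")
o,p,r=cur(); print(o["t"],p,o["gripper_width"],o["contact_force"].round(1),o["torque"].round(2))
up=p+[0,0,.10]; tr=np.array([.608,-.230,0]); d=tr-up; 
q1=np.array([*(up[:2]+d[:2]*.5),up[2]])
seq([[(up,r)],[(q1,down(YAW))],[([*tr[:2],q1[2]],down(YAW))]],(p,r)); print(q1)
E
```

```text
24.1 [0.49874763 0.14618081 0.04670825] 0.22243521581269665 [ 0.2  0.8 -0.8] [-0.15 -0.61  0.01]
[0.002, -0.187, -0.464, 0.0, 0.0, 0.0]
--
[-0.883, 0.392, -0.162, -0.122, -0.001, 0.001]
--
[-0.882, 0.426, 0.0, 0.0, 0.0, 0.0]
--
[ 0.55337382 -0.0419096   0.14670825]
```

Free of the lip. I lift and carry it to the tray.

Request:
jog_arm --plan '[{"x": 0,"y": -0.045,"z": -0.116,"wx": 0,"wy": 0,"wz": 0},{"x": 0,"y": -0.09,"z": -0.232,"wx": 0,"wy": 0,"wz": 0},{"x": 0.002,"y": -0.14,"z": -0.35,"wx": 0,"wy": 0,"wz": 0},{"x": 0.002,"y": -0.187,"z": -0.464,"wx": 0,"wy": 0,"wz": 0},{"x": 0.002,"y": -0.187,"z": -0.464,"wx": 0,"wy": 0,"wz": 0},{"x": -0.15,"y": -0.16,"z": -0.48,"wx": -0.03,"wy": 0,"wz": 0},{"x": -0.35,"y": -0.12,"z": -0.49,"wx": -0.06,"wy": 0,"wz": 0},{"x": -0.55,"y": -0.05,"z": -0.48,"wx": -0.09,"wy": 0,"wz": 0},{"x": -0.75,"y": 0,"z": -0.45,"wx": -0.122,"wy": 0,"wz": 0},{"x": -0.9,"y": 0.03,"z": -0.43,"wx": -0.122,"wy": 0,"wz": 0},{"x": -0.9,"y": 0.03,"z": -0.43,"wx": -0.122,"wy": 0,"wz": 0},{"x": -0.9,"y": 0.03,"z": -0.43,"wx": -0.122,"wy": 0,"wz": 0}]'

```text
t: 25.1
eef_pos: [0.505, -0.0403, 0.1229]
tool_rot: [-0.002, 0.765, 0.645, 0.0]
contact_force: [-0.2, 1.0, -0.9]
gripper_width: 0.226
```

```bash
python3 - <<'E'
from h import *
cams.read_camera("side")
o,p,r=cur(); print(o["t"],p,o["gripper_width"],o["contact_force"].round(1),o["torque"].round(2))
seq([[([.606,-.23,p[2]],down(YAW))]],(p,r))
E
```

```text
25.15 [ 0.50599068 -0.03818397  0.12329638] 0.2261795495392306 [ 0.3  0.6 -1.4] [ 0.07 -0.02  0.02]
[-0.863, 0.652, -0.004, -0.0, -0.001, 0.0]
--
```

Request:
jog_arm --plan '[{"x": -0.2,"y": 0.15,"z": 0,"wx": 0,"wy": 0,"wz": 0},{"x": -0.4,"y": 0.3,"z": 0,"wx": 0,"wy": 0,"wz": 0},{"x": -0.6,"y": 0.45,"z": 0,"wx": 0,"wy": 0,"wz": 0},{"x": -0.75,"y": 0.56,"z": 0,"wx": 0,"wy": 0,"wz": 0},{"x": -0.863,"y": 0.652,"z": 0,"wx": 0,"wy": 0,"wz": 0},{"x": -0.863,"y": 0.652,"z": 0,"wx": 0,"wy": 0,"wz": 0},{"x": -0.863,"y": 0.652,"z": 0.1,"wx": 0,"wy": 0,"wz": 0},{"x": -0.863,"y": 0.652,"z": 0.2,"wx": 0,"wy": 0,"wz": 0},{"x": -0.863,"y": 0.652,"z": 0.3,"wx": 0,"wy": 0,"wz": 0},{"x": -0.863,"y": 0.652,"z": 0.4,"wx": 0,"wy": 0,"wz": 0},{"x": -0.863,"y": 0.652,"z": 0.4,"wx": 0,"wy": 0,"wz": 0},{"x": -0.863,"y": 0.652,"z": 0.4,"wx": 0,"wy": 0,"wz": 0}]'

```text
t: 26.15
eef_pos: [0.6057, -0.2277, 0.0415]
tool_rot: [-0.003, 0.763, 0.646, 0.001]
contact_force: [-0.1, 1.2, -1.5]
gripper_width: 0.222
```

```bash
python3 - <<'E'
from h import *
im=cams.read_camera("side")
o,p,r=cur(); print(o["t"],p,o["gripper_width"],o["contact_force"].round(1),o["torque"].round(2))
seq([[([.606,-.23,.008],down(YAW))]],(p,r))
E
```

```text
26.2 [ 0.60676775 -0.22837185  0.04282297] 0.22642029747300796 [ 0.3  0.4 -2.5] [-0.01 -0.03  0.06]
[-0.01, -0.002, 0.174, -0.0, -0.002, 0.001]
--
```

Lower, release, rise, and start turning toward the mallet.

Request:
jog_arm --plan '[{"x": -0.01,"y": 0,"z": 0.07,"wx": 0,"wy": 0,"wz": 0},{"x": -0.01,"y": 0,"z": 0.13,"wx": 0,"wy": 0,"wz": 0},{"x": -0.01,"y": 0,"z": 0.17,"wx": 0,"wy": 0,"wz": 0},{"x": -0.01,"y": 0,"z": 0.182,"wx": 0,"wy": 0,"wz": 0},{"x": -0.01,"y": 0,"z": 0.182,"wx": 0,"wy": 0,"wz": 0},{"x": -0.01,"y": 0,"z": 0.182,"wx": 0,"wy": 0,"wz": 0}]'

```text
t: 26.7
eef_pos: [0.6063, -0.2301, 0.0061]
tool_rot: [-0.002, 0.763, 0.646, 0.001]
contact_force: [0.3, -0.3, -2.4]
gripper_width: 0.222
```

Request:
jog_arm --plan '[{"x": 0,"y": 0,"z": 0,"wx": 0,"wy": 0,"wz": 0},{"x": 0,"y": 0,"z": 0,"wx": 0,"wy": 0,"wz": 0},{"x": 0,"y": 0,"z": 0,"wx": 0,"wy": 0,"wz": 0},{"x": 0,"y": 0,"z": 0,"wx": 0,"wy": 0,"wz": 0},{"x": 0,"y": 0,"z": -0.05,"wx": 0,"wy": 0,"wz": 0},{"x": 0,"y": 0,"z": -0.2,"wx": 0,"wy": 0,"wz": 0},{"x": 0,"y": 0,"z": -0.4,"wx": 0,"wy": 0,"wz": 0},{"x": 0,"y": 0,"z": -0.6,"wx": 0,"wy": 0,"wz": 0},{"x": -0.2,"y": -0.2,"z": -0.6,"wx": 0,"wy": 0,"wz": 0},{"x": -0.4,"y": -0.4,"z": -0.6,"wx": 0,"wy": 0,"wz": 0},{"x": -0.6,"y": -0.6,"z": -0.6,"wx": 0,"wy": 0,"wz": 0},{"x": -0.6,"y": -0.6,"z": -0.6,"wx": 0,"wy": 0,"wz": 0}]' --hand 0.05

```text
t: 27.7
eef_pos: [0.4694, -0.3285, 0.1269]
tool_rot: [-0.001, 0.763, 0.646, 0.002]
contact_force: [1.0, -1.8, -0.1]
gripper_width: 0.523
```

```bash
python3 - <<'E'
from h import *
im2=cams.read_camera("side")[:,:,::-1]; im=cams.read_camera("top")[:,:,::-1]
o,p,r=cur(); print(o["t"],p,o["gripper_width"],o["q"].round(2))
x=cv2.resize(im2[170:350,210:430],(440,360),interpolation=cv2.INTER_CUBIC)
y=cv2.resize(im[170:350,330:510],(360,360),interpolation=cv2.INTER_CUBIC)
cv2.imwrite("pics/p11.png",np.hstack([x,y])); cv2.imwrite("pics/side_m.png",im2); cv2.imwrite("pics/top_m.png",im)
h=cv2.cvtColor(np.ascontiguousarray(im),cv2.COLOR_BGR2HSV)
for nm,m in [("white",(h[:,:,1]<45)&(h[:,:,2]>150))]:
    n,l,s,c=cv2.connectedComponentsWithStats(m.astype(np.uint8))
    for i in range(1,n):
        if 60<s[i,4]<1500: print(nm,s[i].tolist(),c[i].round(1))
E
```

```text
27.8 [ 0.46342166 -0.33403474  0.12612272] 0.5256904167352666 [ 0.77  0.42 -0.33  1.86  0.17  0.9   0.19]
white [89, 113, 61, 55, 1258] [120.3 134.9]
white [124, 145, 31, 10, 110] [141.2 149.8]
white [166, 207, 27, 41, 393] [180.9 229. ]
white [198, 212, 27, 41, 384] [212.8 233.9]
white [58, 293, 37, 34, 856] [ 75.8 309.7]
white [133, 305, 13, 14, 140] [138.8 311.4]
```

View pics/p11.png

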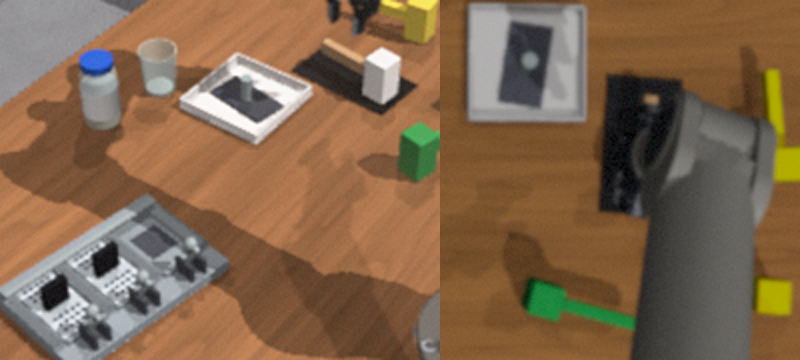

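Blank lies flat in the tray, and bay 3 is empty with its pin up. The mallet is where it started. I measure the handle axis precisely from the first top picture.

```bash
python3 - <<'E'
from h import *
a=cv2.imread("pics/top0.png"); h=cv2.cvtColor(a,cv2.COLOR_BGR2HSV)
R0=np.zeros(a.shape[:2],bool); R0[200:285,405:460]=1
hd=R0&(h[:,:,2]>60)&(h[:,:,1]>70)
hd[:,:422]=0; hd[:,443:]=0; hd[:213]=0; hd[257:]=0
v,u=np.nonzero(hd); print(len(u),u.min(),u.max(),v.min(),v.max())
P=np.array([back("top",(x,y),.056)[:2] for x,y in zip(u,v)],np.float32)
(c,wh,ang)=cv2.minAreaRect(P*1000); l=cv2.fitLine(P,cv2.DIST_HUBER,0,.001,.001).ravel()
print("handle rect",c,wh,ang,"line dir deg",np.degrees(np.arctan2(l[1],l[0])),l)
w=R0&(h[:,:,2]>150)&(h[:,:,1]<60); v,u=np.nonzero(w); print("head px",u.mean(),v.mean(),u.min(),u.max(),v.min(),v.max())
m=(R0&(h[:,:,2]<55)); 
cs=max(cv2.findContours(cv2.morphologyEx((R0&((h[:,:,2]<55)|hd|w)).astype(np.uint8),cv2.MORPH_OPEN,np.ones((3,3))),0,1)[0],key=cv2.contourArea)
print("mat",cv2.minAreaRect(np.array([back("top",q,.004)[:2]*1000 for q in cs[:,0].astype(float)],np.float32)))
cams.read_camera("side"); o,p,r=cur(); print(p)
for yaw in (79.5,): 
    t=np.array([.4262,-.373])+.05*np.array([np.cos(np.radians(yaw-90)),np.sin(np.radians(yaw-90))])
    seq([[([*t,.126],down(np.radians(yaw)))]],(p,r)); print(t)
E
```

```text
341 427 439 217 255
handle rect (505.11212158203125, -390.4015197753906) (24.865718841552734, 107.4697036743164) 81.17684936523438 line dir deg -8.892226 [ 0.98798084 -0.15457635  0.50531673 -0.39062193]
head px 431.79661016949154 264.4618644067797 424 440 256 273
mat ((489.474609375, -393.90850830078125), (107.60736083984375, 196.8671875), 84.42581939697266)
[ 0.46715517 -0.33114074  0.12647973]
[-0.244, 0.084, 0.002, 0.0, -0.001, -0.497]
--
[ 0.47536275 -0.38211178]
```

```bash
python3 - <<'E'
from h import *
o,p,r=cur()
seq([[([.4756,-.386,.126],down(np.radians(81.1)))]],(p,r))
E
```

```text
[-0.263, 0.089, 0.002, 0.0, -0.001, -0.505]
--
```

Request:
jog_arm --plan '[{"x": -0.263,"y": 0.089,"z": 0,"wx": 0,"wy": 0,"wz": -0.2},{"x": -0.263,"y": 0.089,"z": 0,"wx": 0,"wy": 0,"wz": -0.4},{"x": -0.263,"y": 0.089,"z": 0,"wx": 0,"wy": 0,"wz": -0.5},{"x": -0.263,"y": 0.089,"z": 0,"wx": 0,"wy": 0,"wz": -0.5},{"x": -0.263,"y": 0.089,"z": 0,"wx": 0,"wy": 0,"wz": -0.5},{"x": -0.263,"y": 0.089,"z": 0,"wx": 0,"wy": 0,"wz": -0.5},{"x": -0.263,"y": 0.089,"z": 0,"wx": 0,"wy": 0,"wz": -0.5},{"x": -0.263,"y": 0.089,"z": 0,"wx": 0,"wy": 0,"wz": -0.5},{"x": -0.263,"y": 0.089,"z": 0,"wx": 0,"wy": 0,"wz": -0.5},{"x": -0.263,"y": 0.089,"z": 0,"wx": 0,"wy": 0,"wz": -0.5},{"x": -0.263,"y": 0.089,"z": 0,"wx": 0,"wy": 0,"wz": -0.5},{"x": -0.263,"y": 0.089,"z": 0,"wx": 0,"wy": 0,"wz": -0.5}]'

```text
t: 28.85
eef_pos: [0.4772, -0.3851, 0.1271]
tool_rot: [-0.0, 0.114, 0.993, 0.001]
contact_force: [-0.4, 0.4, -1.0]
gripper_width: 0.522
```

```bash
python3 - <<'E'
from h import *
im=cams.read_camera("side"); cams.read_camera("side")
cv2.imwrite("pics/side_n.png",im[:,:,::-1])
o,p,r=cur(); print(o["t"],p,r.as_matrix().round(3).tolist(),o["q"].round(2))
a=down(np.radians(81.1)); seq([[([.4756,-.386,.1],a),([.4756,-.386,.003],a)]],(p,r))
d=[cv2.cvtColor(cv2.imread(f)[180:225,355:425],cv2.COLOR_BGR2GRAY).astype(float) for f in("pics/side0.png","pics/side_m.png","pics/side_n.png")]
print("mallet diff",[np.abs(d[0]-x)[:, 35:60].mean().round(1) for x in d[1:]])
E
```

```text
28.95 [ 0.47693294 -0.38525356  0.12687466] [[-0.973, 0.232, -0.0], [0.232, 0.973, 0.004], [0.001, 0.003, -1.0]] [ 1.06  0.54 -0.65  1.74  0.38  0.99  1.6 ]
[0.006, -0.006, 0.134, 0.001, -0.0, -0.025]
[0.005, -0.007, 0.619, 0.001, -0.0, -0.025]
--
mallet diff [np.float64(5.5), np.float64(5.2)]
```

Request:
jog_arm --plan '[{"x": 0.006,"y": -0.006,"z": 0.1,"wx": 0.001,"wy": 0,"wz": -0.025},{"x": 0.006,"y": -0.006,"z": 0.2,"wx": 0.001,"wy": 0,"wz": -0.025},{"x": 0.006,"y": -0.006,"z": 0.32,"wx": 0.001,"wy": 0,"wz": -0.025},{"x": 0.006,"y": -0.006,"z": 0.44,"wx": 0.001,"wy": 0,"wz": -0.025},{"x": 0.005,"y": -0.007,"z": 0.53,"wx": 0.001,"wy": 0,"wz": -0.025},{"x": 0.005,"y": -0.007,"z": 0.59,"wx": 0.001,"wy": 0,"wz": -0.025},{"x": 0.005,"y": -0.007,"z": 0.619,"wx": 0.001,"wy": 0,"wz": -0.025},{"x": 0.005,"y": -0.007,"z": 0.619,"wx": 0.001,"wy": 0,"wz": -0.025},{"x": 0.005,"y": -0.007,"z": 0.619,"wx": 0.001,"wy": 0,"wz": -0.025}]'

```text
t: 29.7
eef_pos: [0.4764, -0.386, 0.0038]
tool_rot: [-0.0, 0.078, 0.997, 0.0]
contact_force: [-0.1, -0.2, 0.3]
gripper_width: 0.518
```

```bash
python3 - <<'E'
from h import *
im2=cams.read_camera("side")[:,:,::-1]
o,p,r=cur(); print(o["t"],p,o["contact_force"].round(1),r.as_matrix().round(3).tolist())
cv2.imwrite("pics/p12.png",cv2.resize(im2[150:250,350:450],None,fx=6,fy=6,interpolation=cv2.INTER_CUBIC))
E
```

```text
29.75 [ 0.4765898  -0.38621792  0.00422932] [-0.1  0.6  0.1] [[-0.988, 0.155, 0.001], [0.155, 0.988, -0.0], [-0.001, -0.0, -1.0]]
```

View pics/p12.png

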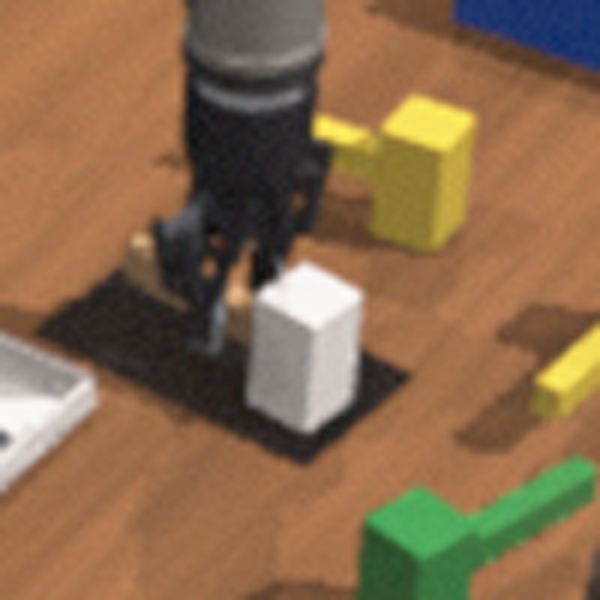

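The jaws straddle the handle close to the white head at about (305,350); no contact. I grip at full force and lift.

Request:
jog_arm --plan '[{"x": 0,"y": 0,"z": 0,"wx": 0,"wy": 0,"wz": 0},{"x": 0,"y": 0,"z": 0,"wx": 0,"wy": 0,"wz": 0},{"x": 0,"y": 0,"z": 0,"wx": 0,"wy": 0,"wz": 0},{"x": 0,"y": 0,"z": 0,"wx": 0,"wy": 0,"wz": 0},{"x": 0,"y": 0,"z": 0,"wx": 0,"wy": 0,"wz": 0},{"x": 0,"y": 0,"z": 0,"wx": 0,"wy": 0,"wz": 0},{"x": 0,"y": 0,"z": 0,"wx": 0,"wy": 0,"wz": 0}]' --hand -1 --grip_force 120

```text
t: 30.33
eef_pos: [0.4775, -0.3868, 0.0057]
tool_rot: [0.001, 0.078, 0.997, -0.001]
contact_force: [0.3, 0.7, 6.4]
gripper_width: 0.186
```

```bash
python3 - <<'E'
from h import *
o,p,r=cur(); print(o["t"],p,o["gripper_width"],o["contact_force"].round(1),o["torque"].round(2),r.as_matrix().round(3).tolist())
E
```

```text
30.3333 [ 0.47753144 -0.38683012  0.00574449] 0.18572735670676097 [0.3 0.7 6.4] [0.14 0.32 0.05] [[-0.988, 0.155, 0.002], [0.155, 0.988, -0.002], [-0.002, -0.002, -1.0]]
```

Request:
jog_arm --plan '[{"x": 0,"y": 0,"z": -0.1,"wx": 0,"wy": 0,"wz": 0},{"x": 0,"y": 0,"z": -0.25,"wx": 0,"wy": 0,"wz": 0},{"x": 0,"y": 0,"z": -0.45,"wx": 0,"wy": 0,"wz": 0},{"x": 0,"y": 0,"z": -0.65,"wx": 0,"wy": 0,"wz": 0},{"x": 0,"y": 0,"z": -0.75,"wx": 0,"wy": 0,"wz": 0},{"x": 0,"y": 0,"z": -0.75,"wx": 0,"wy": 0,"wz": 0},{"x": 0,"y": 0,"z": -0.75,"wx": 0,"wy": 0,"wz": 0}]'

```text
t: 30.92
eef_pos: [0.4774, -0.387, 0.1568]
tool_rot: [0.002, 0.078, 0.997, -0.002]
contact_force: [0.2, 0.2, -3.1]
gripper_width: 0.184
```

```bash
python3 - <<'E'
from h import *
im2=cams.read_camera("side")[:,:,::-1]; cv2.imwrite("pics/s_lift.png",im2)
o,p,r=cur(); print(o["t"],p,o["gripper_width"],o["contact_force"].round(1),o["torque"].round(2),o["q"].round(2))
a=down(YAW+np.pi/2); t=deck(.031,0,.155)
n=4; q=[p+(t-p)*i/n for i in range(1,n+1)]
seq([[(x,a)] for x in q],(p,r)); print(t)
# white head blob in side
h=cv2.cvtColor(np.ascontiguousarray(im2),cv2.COLOR_BGR2HSV); m=((h[:,:,1]<50)&(h[:,:,2]>120)).astype(np.uint8)
n_,l,s,c=cv2.connectedComponentsWithStats(m)
hc=p+r.apply([.05,0,-.04]); print("exp head centre px",proj("side",hc))
for i in range(1,n_):
    if 150<s[i,4]<1500 and s[i,0]>340: print(s[i].tolist(),c[i].round(1))
E
```

```text
30.9667 [ 0.47631738 -0.38644223  0.15508306] 0.18047930471969986 [-0.7  0.2 -3.2] [-0.06  0.02 -0.  ] [ 1.08  0.51 -0.68  1.72  0.37  1.04  1.69]
[0.102, 0.774, -0.001, -0.0, 0.0, 0.003]
--
[0.11, 0.773, 0.0, 0.0, 0.0, 0.0]
--
[0.11, 0.773, 0.0, 0.0, 0.0, 0.0]
--
[0.11, 0.773, 0.0, 0.0, 0.0, 0.0]
--
[0.49273279 0.23826192 0.155     ]
exp head centre px [[403.27824564 170.20937631]]
[573, 0, 67, 20, 552] [596.1   6.5]
[394, 157, 20, 30, 466] [403.3 171.2]
[485, 166, 37, 73, 998] [504.7 188.4]
[425, 312, 79, 62, 1325] [472.7 356. ]
```

Lifted; the head is at the expected place in the side picture (403,171). I carry it to pin 2.

Request:
jog_arm --plan '[{"x": 0.03,"y": 0.15,"z": 0,"wx": 0,"wy": 0,"wz": 0},{"x": 0.06,"y": 0.33,"z": 0,"wx": 0,"wy": 0,"wz": 0.002},{"x": 0.08,"y": 0.5,"z": 0,"wx": 0,"wy": 0,"wz": 0.003},{"x": 0.1,"y": 0.67,"z": 0,"wx": 0,"wy": 0,"wz": 0.003},{"x": 0.12,"y": 0.84,"z": 0,"wx": 0,"wy": 0,"wz": 0.003},{"x": 0.135,"y": 1,"z": 0,"wx": 0,"wy": 0,"wz": 0.003},{"x": 0.135,"y": 1,"z": 0,"wx": 0,"wy": 0,"wz": 0.003}]'

```text
t: 31.55
eef_pos: [0.4799, -0.1765, 0.1532]
tool_rot: [-0.001, 0.078, 0.997, 0.001]
contact_force: [-0.2, 1.5, -2.3]
gripper_width: 0.181
```

Request:
jog_arm --plan '[{"x": 0.03,"y": 0.15,"z": 0,"wx": 0,"wy": 0,"wz": 0},{"x": 0.06,"y": 0.33,"z": 0,"wx": 0,"wy": 0,"wz": 0},{"x": 0.08,"y": 0.5,"z": 0,"wx": 0,"wy": 0,"wz": 0},{"x": 0.1,"y": 0.67,"z": 0,"wx": 0,"wy": 0,"wz": 0},{"x": 0.12,"y": 0.84,"z": 0,"wx": 0,"wy": 0,"wz": 0},{"x": 0.14,"y": 1,"z": 0,"wx": 0,"wy": 0,"wz": 0},{"x": 0.14,"y": 1,"z": 0,"wx": 0,"wy": 0,"wz": 0}]'

```text
t: 32.13
eef_pos: [0.4822, 0.0328, 0.153]
tool_rot: [-0.002, 0.074, 0.997, 0.003]
contact_force: [-0.7, 0.6, -2.1]
gripper_width: 0.186
```

```bash
python3 - <<'E'
from h import *
cams.read_camera("side")
o,p,r=cur(); print(o["t"],p,o["gripper_width"],o["contact_force"].round(1),o["torque"].round(2),o["q"].round(2))
a=down(YAW+np.pi/2); t=deck(.031,0,.145)
seq([[(t,a)]],(p,r)); print(t)
E
```

```text
32.1833 [0.48223453 0.02918675 0.15258617] 0.18096104790002646 [ 0.1 -1.5 -3.7] [-0.11 -0.12  0.  ] [ 0.54  0.34 -0.86  2.01  0.31  0.93  0.94]
[0.104, 1.041, 0.042, 0.001, -0.001, 0.006]
--
[0.49273279 0.23826192 0.145     ]
```

Request:
jog_arm --plan '[{"x": 0.03,"y": 0.15,"z": 0,"wx": 0,"wy": 0,"wz": 0},{"x": 0.06,"y": 0.33,"z": 0,"wx": 0,"wy": 0,"wz": 0},{"x": 0.08,"y": 0.5,"z": 0,"wx": 0,"wy": 0,"wz": 0},{"x": 0.1,"y": 0.67,"z": 0,"wx": 0,"wy": 0,"wz": 0.006},{"x": 0.104,"y": 0.84,"z": 0.02,"wx": 0,"wy": 0,"wz": 0.006},{"x": 0.104,"y": 1,"z": 0.042,"wx": 0,"wy": 0,"wz": 0.006},{"x": 0.104,"y": 1,"z": 0.042,"wx": 0,"wy": 0,"wz": 0.006},{"x": 0.104,"y": 1,"z": 0.042,"wx": 0,"wy": 0,"wz": 0.006},{"x": 0.104,"y": 1,"z": 0.042,"wx": 0,"wy": 0,"wz": 0.006}]'

```text
t: 32.93
eef_pos: [0.4909, 0.2282, 0.1434]
tool_rot: [-0.003, 0.084, 0.996, 0.001]
contact_force: [-0.6, -0.6, -2.2]
gripper_width: 0.18
```

```bash
cat > strike.py <<'E'
from h import *
import sys
yb=float(sys.argv[1])
im2=cams.read_camera("side")[:,:,::-1].copy(); im=cams.read_camera("top")[:,:,::-1].copy()
cv2.imwrite(f"pics/strike{sys.argv[2]}.png",im2); cv2.imwrite(f"pics/strike{sys.argv[2]}t.png",im)
o,p,r=cur(); print(o["t"],p,o["gripper_width"],o["contact_force"].round(1),o["torque"].round(2),r.as_matrix().round(3).tolist())
a=down(YAW+np.pi/2)
seq([[(deck(.031,yb,z),a) for z in (.145,.095,.066,.15)]],(p,r))
h=cv2.cvtColor(im2,cv2.COLOR_BGR2HSV); m=((h[:,:,1]<50)&(h[:,:,2]>120)).astype(np.uint8)
n_,l,s,c=cv2.connectedComponentsWithStats(m); e=proj("side",p+r.apply([.05,0,-.04]))[0]; print("exp head px",e.round(1))
for i in range(1,n_):
    if s[i,4]>100 and np.linalg.norm(c[i]-e)<25: print(s[i].tolist(),c[i].round(1))
E
python3 strike.py 0 a
```

```text
33.0333 [0.49141655 0.22760293 0.14403537] 0.18371922415822378 [ 0.6  0.4 -3.3] [-0.04 -0.13 -0.06] [[-0.985, 0.17, -0.005], [0.17, 0.985, 0.002], [0.005, 0.001, -1.0]]
[0.003, 0.054, -0.005, 0.0, -0.002, -0.001]
[0.001, 0.053, 0.245, 0.0, -0.002, -0.001]
[0.0, 0.053, 0.39, 0.0, -0.002, -0.001]
[0.003, 0.054, -0.03, 0.0, -0.002, -0.001]
--
exp head px [280.3 276.6]
```

Request:
jog_arm --plan '[{"x": 0.002,"y": 0.054,"z": 0,"wx": 0,"wy": -0.002,"wz": 0},{"x": 0.002,"y": 0.054,"z": 0.05,"wx": 0,"wy": -0.002,"wz": 0},{"x": 0.002,"y": 0.054,"z": 0.12,"wx": 0,"wy": -0.002,"wz": 0},{"x": 0.002,"y": 0.054,"z": 0.2,"wx": 0,"wy": -0.002,"wz": 0},{"x": 0.001,"y": 0.053,"z": 0.25,"wx": 0,"wy": -0.002,"wz": 0},{"x": 0.001,"y": 0.053,"z": 0.29,"wx": 0,"wy": -0.002,"wz": 0},{"x": 0,"y": 0.053,"z": 0.33,"wx": 0,"wy": -0.002,"wz": 0},{"x": 0,"y": 0.053,"z": 0.36,"wx": 0,"wy": -0.002,"wz": 0},{"x": 0,"y": 0.053,"z": 0.385,"wx": 0,"wy": -0.002,"wz": 0},{"x": 0,"y": 0.053,"z": 0.4,"wx": 0,"wy": -0.002,"wz": 0},{"x": 0,"y": 0.053,"z": 0.4,"wx": 0,"wy": -0.002,"wz": 0},{"x": 0,"y": 0.053,"z": 0.4,"wx": 0,"wy": -0.002,"wz": 0}]'

```text
t: 34.03
eef_pos: [0.4958, 0.2392, 0.0669]
tool_rot: [0.003, 0.086, 0.996, 0.001]
contact_force: [0.8, -4.9, 21.4]
gripper_width: 0.178
```

```bash
python3 strike.py 0 b
```

```text
34.1333 [0.4958114  0.23920556 0.06697973] 0.18604684772557656 [ 2.  -4.  20.1] [-0.94  0.68  0.2 ] [[-0.985, 0.171, 0.007], [0.171, 0.985, 0.002], [-0.006, 0.003, -1.0]]
[0.012, -0.006, -0.39, 0.001, 0.002, -0.002]
[0.014, -0.007, -0.14, 0.001, 0.002, -0.002]
[0.014, -0.007, 0.005, 0.001, 0.002, -0.002]
[0.012, -0.006, -0.415, 0.001, 0.002, -0.002]
--
exp head px [278.4 298.5]
```

Request:
jog_arm --plan '[{"x": 0.012,"y": -0.006,"z": -0.1,"wx": 0,"wy": 0.002,"wz": 0},{"x": 0.012,"y": -0.006,"z": -0.25,"wx": 0,"wy": 0.002,"wz": 0},{"x": 0.012,"y": -0.006,"z": -0.4,"wx": 0,"wy": 0.002,"wz": 0},{"x": 0.012,"y": 0.1,"z": -0.415,"wx": 0,"wy": 0.002,"wz": 0},{"x": 0.012,"y": 0.25,"z": -0.415,"wx": 0,"wy": 0.002,"wz": 0},{"x": 0.012,"y": 0.38,"z": -0.415,"wx": 0,"wy": 0.002,"wz": 0},{"x": 0.012,"y": 0.444,"z": -0.415,"wx": 0,"wy": 0.002,"wz": 0},{"x": 0.012,"y": 0.444,"z": -0.415,"wx": 0,"wy": 0.002,"wz": 0},{"x": 0.012,"y": 0.444,"z": -0.415,"wx": 0,"wy": 0.002,"wz": 0},{"x": 0.012,"y": 0.444,"z": -0.415,"wx": 0,"wy": 0.002,"wz": 0}]'

```text
t: 34.97
eef_pos: [0.5079, 0.3254, 0.1494]
tool_rot: [-0.0, 0.086, 0.996, 0.001]
contact_force: [0.9, 0.6, -2.8]
gripper_width: 0.185
```

```bash
cat > pins.py <<'E'
from h import *
import sys
g=lambda f:cv2.cvtColor(cv2.imread(f),cv2.COLOR_BGR2GRAY).astype(np.float32)
def pins(f,ref,cam,k=5):
    A,B=g(ref),g(f)
    for i in range(3):
        u=proj(cam,deck(.0876,-.09+.09*i,.083))[0]; d=proj(cam,deck(.0746,-.09+.09*i,.0605))[0]
        x,y=u.round().astype(int)
        t=A[y-k:y+k+1,x-k:x+k+1]; w=B[y-k-10:y+k+11,x-k-10:x+k+11]
        m=cv2.matchTemplate(w,t,cv2.TM_CCOEFF_NORMED); _,v,_,l=cv2.minMaxLoc(m)
        print(cam,"pin",i+1,"shift",(l[0]-10,l[1]-10),"score",round(v,2),"at0",round(float(m[10,10]),2),"exp if down",(d-u).round(1))
for a in sys.argv[1:]:
    cam,f=a.split(":"); pins(f,f"pics/{cam}0.png",cam)
E
python3 strike.py -.09 c; python3 pins.py side:pics/strikec.png top:pics/strikect.png
```

```text
35.0667 [0.50821535 0.32509431 0.14973655] 0.185219304274118 [-1.1 -0.8 -2.9] [-0.01 -0.1  -0.02] [[-0.985, 0.173, -0.0], [0.173, 0.985, 0.002], [0.0, 0.002, -1.0]]
[0.004, 0.009, 0.024, 0.0, -0.0, -0.002]
[0.004, 0.008, 0.274, 0.0, -0.0, -0.002]
[0.004, 0.008, 0.419, 0.0, -0.0, -0.002]
[0.004, 0.009, -0.001, 0.0, -0.0, -0.002]
--
exp head px [251.2 293.9]
[209, 267, 99, 91, 3344] [257.9 313.5]
side pin 1 shift (0, 0) score 0.84 at0 0.84 exp if down [-2.2  2.9]
side pin 2 shift (9, 5) score 0.59 at0 0.13 exp if down [-2.4  3. ]
side pin 3 shift (0, 1) score 0.69 at0 0.56 exp if down [-2.7  3.2]
top pin 1 shift (4, -5) score 0.6 at0 0.39 exp if down [ 3.5 -4.6]
top pin 2 shift (-6, 4) score 0.7 at0 -0.53 exp if down [ 2.9 -4.7]
top pin 3 shift (-10, -8) score 0.72 at0 0.54 exp if down [ 2.3 -4.8]
```

Request:
jog_arm --plan '[{"x": 0.004,"y": 0.008,"z": 0.05,"wx": 0,"wy": 0,"wz": 0},{"x": 0.004,"y": 0.008,"z": 0.14,"wx": 0,"wy": 0,"wz": 0},{"x": 0.004,"y": 0.008,"z": 0.22,"wx": 0,"wy": 0,"wz": 0},{"x": 0.004,"y": 0.008,"z": 0.275,"wx": 0,"wy": 0,"wz": 0},{"x": 0.004,"y": 0.008,"z": 0.32,"wx": 0,"wy": 0,"wz": 0},{"x": 0.004,"y": 0.008,"z": 0.36,"wx": 0,"wy": 0,"wz": 0},{"x": 0.004,"y": 0.008,"z": 0.395,"wx": 0,"wy": 0,"wz": 0},{"x": 0.004,"y": 0.008,"z": 0.42,"wx": 0,"wy": 0,"wz": 0},{"x": 0.004,"y": 0.008,"z": 0.434,"wx": 0,"wy": 0,"wz": 0},{"x": 0.004,"y": 0.008,"z": 0.434,"wx": 0,"wy": 0,"wz": 0},{"x": 0.004,"y": 0.008,"z": 0.434,"wx": 0,"wy": 0,"wz": 0}]'

```text
t: 35.98
eef_pos: [0.511, 0.3279, 0.0669]
tool_rot: [0.003, 0.087, 0.996, 0.002]
contact_force: [2.1, -5.7, 22.2]
gripper_width: 0.18
```

```bash
python3 strike.py -.09 d
```

```text
36.0833 [0.51096834 0.32790987 0.06685857] 0.17980165964297898 [ 1.8 -6.2 22.1] [-1.31  0.64  0.26] [[-0.985, 0.174, 0.006], [0.174, 0.985, 0.003], [-0.005, 0.004, -1.0]]
[0.013, -0.006, -0.391, 0.001, 0.002, -0.002]
[0.014, -0.007, -0.141, 0.001, 0.002, -0.002]
[0.015, -0.007, 0.004, 0.001, 0.002, -0.002]
[0.013, -0.006, -0.416, 0.001, 0.002, -0.002]
--
exp head px [252.9 315.6]
[211, 267, 97, 91, 2678] [262.5 316.5]
```

Request:
jog_arm --plan '[{"x": 0,"y": 0,"z": -0.1,"wx": 0,"wy": 0,"wz": 0},{"x": 0,"y": 0,"z": -0.25,"wx": 0,"wy": 0,"wz": 0},{"x": 0,"y": 0,"z": -0.43,"wx": 0,"wy": 0,"wz": 0},{"x": 0,"y": -0.1,"z": -0.45,"wx": 0,"wy": 0,"wz": 0},{"x": 0,"y": -0.25,"z": -0.45,"wx": 0,"wy": 0,"wz": 0},{"x": 0,"y": -0.43,"z": -0.45,"wx": 0,"wy": 0,"wz": 0},{"x": 0,"y": -0.6,"z": -0.45,"wx": 0,"wy": 0,"wz": 0},{"x": 0,"y": -0.78,"z": -0.45,"wx": 0,"wy": 0,"wz": 0},{"x": 0,"y": -0.95,"z": -0.45,"wx": 0,"wy": 0,"wz": 0},{"x": 0,"y": -0.95,"z": -0.45,"wx": 0,"wy": 0,"wz": 0},{"x": 0,"y": -0.95,"z": -0.45,"wx": 0,"wy": 0,"wz": 0}]'

```text
t: 37.0
eef_pos: [0.4773, 0.1379, 0.1558]
tool_rot: [0.003, 0.09, 0.996, 0.001]
contact_force: [0.3, 1.3, -2.3]
gripper_width: 0.186
```

```bash
python3 strike.py -.09 e; python3 pins.py side:pics/strikee.png top:pics/strikeet.png
```

```text
37.1 [0.47756207 0.14135403 0.15637352] 0.17900549753849312 [ 0.4  1.2 -2.6] [ 0.06 -0.07  0.03] [[-0.985, 0.174, 0.007], [0.174, 0.985, 0.004], [-0.006, 0.005, -1.0]]
[0.014, 0.94, 0.062, 0.002, 0.002, -0.002]
[0.015, 0.939, 0.312, 0.002, 0.002, -0.002]
[0.016, 0.938, 0.457, 0.002, 0.002, -0.002]
[0.013, 0.94, 0.037, 0.002, 0.002, -0.002]
--
exp head px [304.  257.9]
[294, 242, 23, 35, 626] [305.3 258.8]
side pin 1 shift (-2, -1) score 0.57 at0 0.37 exp if down [-2.2  2.9]
side pin 2 shift (9, 5) score 0.59 at0 0.12 exp if down [-2.4  3. ]
side pin 3 shift (0, 0) score 0.89 at0 0.89 exp if down [-2.7  3.2]
top pin 1 shift (10, -6) score 0.69 at0 -0.26 exp if down [ 3.5 -4.6]
top pin 2 shift (-10, 4) score 0.72 at0 -0.43 exp if down [ 2.9 -4.7]
top pin 3 shift (-3, 0) score 0.47 at0 0.42 exp if down [ 2.3 -4.8]
```

```bash
python3 - <<'E'
from h import *
cams.read_camera("side")
for t in("pin1_top","pin2_top","pin3_top"):
    print(t,[(np.round(d["location"],1).tolist(),round(d["confidence"],2)) for d in finder.place_of("side",t)][:3])
for i in range(3): print("proj up",proj("side",deck(.0876,-.09+.09*i,.089)).round(1),"down",proj("side",deck(.0746,-.09+.09*i,.067)).round(1))
A=cv2.imread("pics/side0.png",0).astype(int);B=cv2.imread("pics/strikee.png",0).astype(int)
for i in range(3):
    x,y=proj("side",deck(.085,-.09+.09*i,.08))[0].round().astype(int)
    print("pin",i+1,(x-10,y-10)); 
    for v in range(y-10,y+11): print(' '.join('%3d'%q for q in A[v,x-10:x+10]),' | ',' '.join('%3d'%q for q in B[v,x-10:x+10]))
_,p,r=cur(); seq([[([.4775,-.3868,.156],down(np.radians(81.1)))]],(p,r))
E
```

```text
pin1_top [([253.5, 323.4], 0.53)]
pin2_top [([278.3, 307.9], 0.61)]
pin3_top [([304.3, 287.7], 0.41)]
proj up [[256.2 321.5]] down [[254.  324.3]]
proj up [[281.4 304.3]] down [[279.  307.2]]
proj up [[305.3 288. ]] down [[302.6 291.1]]
pin 1 (np.int64(246), np.int64(313))
102 117 129 130 131 131 132 128 137 147 155 168 173 165 132  99  88  85  84  99  |  113 119 129 133 136 137 135 135 138 132 133 142 175 202 213 211 183 171 211 227
101  99 115 127 132 132 126 134 132 136 143 148 163 173 160 137 102  88  95 133  |  154 115 117 131 135 135 138 136 139 141 138 129 136 173 204 222 224 230 230 204
137 113 104 115 124 129 131 130 129 132 130 139 150 165 172 168 147 131 137 164  |  215 152 117 115 129 136 140 134 135 137 138 133 136 143 181 225 236 237 228 191
175 157 132 110 113 129 134 133 132 131 132 135 137 151 160 170 165 159 155 159  |  230 204 158 124 113 128 133 133 135 134 136 138 143 143 150 190 223 234 235 227
157 174 169 132 106 112 122 130 129 133 130 128 137 143 146 149 140 127 122 124  |  225 224 211 166 118 110 119 126 133 134 135 135 142 144 147 140 173 214 233 236
120 15
[... 8928 characters left out ...]
 85  82  80  77  75  77  71  61  73  87  87  76  77  96 134 161 173 177 174  |  120 120 115 107 113 117 116 112  87  78  87  89  83  73  71  90 110 122 124 125
 84  82  72  56  61  56  60  55  71  84  86  84  61  59  74  95 122 150 169 177  |  120 121 105  73  79 101 114 116  99  94  90  81  64  52  53  68  89 107 119 123
 75  80  67  56  60  62  55  62  83  87  81  60  47  39  48  61  81 102 153 173  |  121 118  94  58  59  71  93 100  93  94  82  66  47  42  45  50  59  70 105 122
 61  65  61  46  45  57  50  69  83  86  66  46  42  44  38  44  60  81 143 173  |  122 120  96  56  46  59  66  73  87  82  66  53  41  40  44  46  48  54 100 124
[-0.456, -2.605, -0.01, 0.002, 0.002, -0.006]
--
```

Both pins shifted by (-2.5,+3) px, which matches full travel, and pin 3 is unmoved. I return the mallet to its mat.

Request:
jog_arm --plan '[{"x": -0.03,"y": -0.15,"z": 0,"wx": 0,"wy": 0.002,"wz": 0},{"x": -0.05,"y": -0.32,"z": 0,"wx": 0,"wy": 0.002,"wz": 0},{"x": -0.08,"y": -0.5,"z": 0,"wx": 0,"wy": 0.002,"wz": 0},{"x": -0.11,"y": -0.67,"z": 0,"wx": 0,"wy": 0.002,"wz": 0},{"x": -0.14,"y": -0.84,"z": 0,"wx": 0,"wy": 0.002,"wz": 0},{"x": -0.16,"y": -0.95,"z": 0,"wx": 0,"wy": 0.002,"wz": 0},{"x": -0.16,"y": -0.95,"z": 0,"wx": 0,"wy": 0.002,"wz": 0},{"x": -0.16,"y": -0.95,"z": 0,"wx": 0,"wy": 0.002,"wz": 0}]'

```text
t: 37.97
eef_pos: [0.4764, -0.0512, 0.1552]
tool_rot: [-0.0, 0.087, 0.996, 0.003]
contact_force: [0.2, 1.5, -2.5]
gripper_width: 0.185
```

Request:
jog_arm --plan '[{"x": -0.03,"y": -0.15,"z": 0,"wx": 0,"wy": 0,"wz": 0},{"x": -0.05,"y": -0.32,"z": 0,"wx": 0,"wy": 0,"wz": 0},{"x": -0.08,"y": -0.5,"z": 0,"wx": 0,"wy": 0,"wz": 0},{"x": -0.11,"y": -0.67,"z": 0,"wx": 0,"wy": 0,"wz": 0},{"x": -0.14,"y": -0.84,"z": 0,"wx": 0,"wy": 0,"wz": 0},{"x": -0.16,"y": -0.95,"z": 0,"wx": 0,"wy": 0,"wz": 0},{"x": -0.16,"y": -0.95,"z": 0,"wx": 0,"wy": 0,"wz": 0},{"x": -0.16,"y": -0.95,"z": 0,"wx": 0,"wy": 0,"wz": 0}]'

```text
t: 38.63
eef_pos: [0.4756, -0.2432, 0.1539]
tool_rot: [-0.0, 0.087, 0.996, 0.004]
contact_force: [0.1, 1.4, -3.5]
gripper_width: 0.184
```

```bash
python3 - <<'E'
from h import *
cams.read_camera("side");cams.read_camera("side")
o,p,r=cur(); print(o["t"],p,o["gripper_width"],o["contact_force"].round(1))
seq([[([.4775,-.3868,.15],down(np.radians(81.1)))]],(p,r))
E
```

```text
38.7333 [ 0.47575473 -0.24118457  0.15412489] 0.18287000412659593 [ 0.1  0.1 -2.8]
[-0.133, -0.716, 0.016, 0.002, -0.0, -0.005]
--
```

Request:
jog_arm --plan '[{"x": -0.03,"y": -0.15,"z": 0,"wx": 0,"wy": 0,"wz": 0},{"x": -0.06,"y": -0.32,"z": 0,"wx": 0,"wy": 0,"wz": -0.005},{"x": -0.1,"y": -0.5,"z": 0,"wx": 0.002,"wy": 0,"wz": -0.005},{"x": -0.125,"y": -0.65,"z": 0,"wx": 0.002,"wy": 0,"wz": -0.005},{"x": -0.133,"y": -0.716,"z": 0.02,"wx": 0.002,"wy": 0,"wz": -0.005},{"x": -0.133,"y": -0.716,"z": 0.05,"wx": 0.002,"wy": 0,"wz": -0.005},{"x": -0.133,"y": -0.716,"z": 0.16,"wx": 0.002,"wy": 0,"wz": -0.005},{"x": -0.133,"y": -0.716,"z": 0.3,"wx": 0.002,"wy": 0,"wz": -0.005},{"x": -0.133,"y": -0.716,"z": 0.45,"wx": 0.002,"wy": 0,"wz": -0.005},{"x": -0.133,"y": -0.716,"z": 0.56,"wx": 0.002,"wy": 0,"wz": -0.005},{"x": -0.133,"y": -0.716,"z": 0.6,"wx": 0.002,"wy": 0,"wz": -0.005},{"x": -0.133,"y": -0.716,"z": 0.6,"wx": 0.002,"wy": 0,"wz": -0.005}]'

```text
t: 39.73
eef_pos: [0.4771, -0.3825, 0.0311]
tool_rot: [-0.002, 0.076, 0.997, 0.002]
contact_force: [-0.6, 0.2, -1.9]
gripper_width: 0.183
```

```bash
python3 - <<'E'
from h import *
im2=cams.read_camera("side")[:,:,::-1].copy();cams.read_camera("side")
o,p,r=cur(); print(o["t"],p,o["gripper_width"],o["contact_force"].round(1),r.as_matrix().round(3).tolist())
seq([[([.4775,-.3868,.0057],down(np.radians(81.1)))]],(p,r))
h=cv2.cvtColor(im2,cv2.COLOR_BGR2HSV); m=((h[:,:,1]<50)&(h[:,:,2]>120)).astype(np.uint8)
n_,l,s,c=cv2.connectedComponentsWithStats(m); e=proj("side",p+r.apply([.05,0,-.04]))[0]; print("exp head px",e.round(1))
for i in range(1,n_):
    if s[i,4]>100 and np.linalg.norm(c[i]-e)<25: print(s[i].tolist(),c[i].round(1))
E
```

```text
39.8333 [ 0.47897674 -0.38473396  0.03412799] 0.1828179412001695 [-0.4  0.4 -2. ] [[-0.988, 0.153, 0.001], [0.153, 0.988, 0.001], [-0.001, 0.001, -1.0]]
[0.006, -0.012, 0.142, 0.0, 0.0, 0.0]
--
exp head px [400.  199.5]
[391, 188, 20, 29, 423] [400.4 202. ]
```

Request:
jog_arm --plan '[{"x": 0.006,"y": -0.012,"z": 0.05,"wx": 0,"wy": 0,"wz": 0},{"x": 0.006,"y": -0.012,"z": 0.09,"wx": 0,"wy": 0,"wz": 0},{"x": 0.006,"y": -0.012,"z": 0.12,"wx": 0,"wy": 0,"wz": 0},{"x": 0.006,"y": -0.012,"z": 0.137,"wx": 0,"wy": 0,"wz": 0},{"x": 0.006,"y": -0.012,"z": 0.147,"wx": 0,"wy": 0,"wz": 0},{"x": 0.006,"y": -0.012,"z": 0.147,"wx": 0,"wy": 0,"wz": 0},{"x": 0.006,"y": -0.012,"z": 0.147,"wx": 0,"wy": 0,"wz": 0}]'

```text
t: 40.42
eef_pos: [0.4773, -0.3869, 0.0056]
tool_rot: [-0.0, 0.077, 0.997, 0.0]
contact_force: [-3.3, 1.1, 7.0]
gripper_width: 0.186
```

Request:
jog_arm --plan '[{"x": 0,"y": 0,"z": 0,"wx": 0,"wy": 0,"wz": 0},{"x": 0,"y": 0,"z": 0,"wx": 0,"wy": 0,"wz": 0},{"x": 0,"y": 0,"z": 0,"wx": 0,"wy": 0,"wz": 0},{"x": 0,"y": 0,"z": 0,"wx": 0,"wy": 0,"wz": 0},{"x": 0,"y": 0,"z": 0,"wx": 0,"wy": 0,"wz": 0},{"x": 0,"y": 0,"z": -0.05,"wx": 0,"wy": 0,"wz": 0},{"x": 0,"y": 0,"z": -0.15,"wx": 0,"wy": 0,"wz": 0},{"x": 0,"y": 0,"z": -0.3,"wx": 0,"wy": 0,"wz": 0},{"x": 0,"y": 0,"z": -0.5,"wx": 0,"wy": 0,"wz": 0},{"x": 0,"y": 0,"z": -0.7,"wx": 0,"wy": 0,"wz": 0},{"x": 0,"y": 0,"z": -0.9,"wx": 0,"wy": 0,"wz": 0},{"x": 0,"y": 0,"z": -0.9,"wx": 0,"wy": 0,"wz": 0}]' --hand 0.05

```text
t: 41.42
eef_pos: [0.482, -0.3888, 0.1951]
tool_rot: [0.006, 0.077, 0.997, -0.003]
contact_force: [1.6, -0.4, 1.1]
gripper_width: 0.523
```

Request:
jog_arm --plan '[{"x": 0.3,"y": -0.3,"z": 0,"wx": 0,"wy": 0,"wz": 0},{"x": 0.4,"y": -0.6,"z": 0,"wx": 0,"wy": 0,"wz": 0},{"x": 0.5,"y": -0.8,"z": 0,"wx": 0,"wy": 0,"wz": 0},{"x": 0.5,"y": -1,"z": 0,"wx": 0,"wy": 0,"wz": 0},{"x": 0.5,"y": -1,"z": 0,"wx": 0,"wy": 0,"wz": 0},{"x": 0.5,"y": -1,"z": 0,"wx": 0,"wy": 0,"wz": 0},{"x": 0.5,"y": -1,"z": 0,"wx": 0,"wy": 0,"wz": 0},{"x": 0.5,"y": -1,"z": 0,"wx": 0,"wy": 0,"wz": 0}]'

```text
t: 42.08
eef_pos: [0.3519, -0.5716, 0.1949]
tool_rot: [0.006, 0.078, 0.997, -0.003]
contact_force: [0.1, 1.3, 0.3]
gripper_width: 0.523
```

```bash
python3 - <<'E'
from h import *
im2=cams.read_camera("side")[:,:,::-1].copy(); im=cams.read_camera("top")[:,:,::-1].copy()
cv2.imwrite("pics/side_f.png",im2); cv2.imwrite("pics/top_f.png",im)
o,p,r=cur(); print(o["t"],p,o["gripper_width"],o["contact_force"].round(1))
# mallet
h=cv2.cvtColor(im,cv2.COLOR_BGR2HSV); R0=np.zeros(im.shape[:2],bool); R0[200:285,405:460]=1
w=R0&(h[:,:,2]>150)&(h[:,:,1]<60); v,u=np.nonzero(w); print("head px top (was 431.8,264.5)",u.mean(),v.mean(),len(u), back("top",(u.mean(),v.mean()),.084).round(3))
hd=R0&(h[:,:,2]>60)&(h[:,:,1]>70); hd[:,:422]=0; hd[:,443:]=0; hd[:213]=0; hd[257:]=0
v,u=np.nonzero(hd); P=np.array([back("top",(x,y),.056)[:2] for x,y in zip(u,v)],np.float32); print("handle",cv2.minAreaRect(P*1000))
# plates: fins (dark) in bays, knob in bay 3 gone; compare
for t in("plate1_mid","blank3_mid"):
    for n in("top","side"): print(t,n,[(np.round(d["location"],1).tolist(),round(d["confidence"],2)) for d in finder.place_of(n,t)][:4])
for i in range(3): print("bay",i+1,[proj(n,deck(0,-.09+.09*i,.023)).round(1).tolist() for n in("top","side")])
print("tray",[proj(n,[.606,-.23,.007]).round(1).tolist() for n in("top","side")])
# plate outline in bays from top
m=((h[:,:,1]<40)&(h[:,:,2]>175)).astype(np.uint8)
n_,l,s,c=cv2.connectedComponentsWithStats(cv2.morphologyEx(m,cv2.MORPH_CLOSE,np.ones((5,5))))
for i in range(1,n_):
    if s[i,4]>200 and s[i,0]<260 and 190<c[i][1]<280: print("blob",s[i].tolist(),c[i].round(1))
# fin top centres
for i in range(2):
    e=proj("top",deck(0,-.09+.09*i,.07))[0]; x,y=e.round().astype(int); pa=h[y-8:y+9,x-12:x+13,2]<70; vv,uu=np.nonzero(pa); print("fin",i+1,"exp",e.round(1),"seen",uu.mean()+x-12,vv.mean()+y-8,len(uu))
E
python3 pins.py side:pics/side_f.png top:pics/top_f.png
```

```text
42.1833 [ 0.35415856 -0.56929926  0.19531333] 0.5248879938651587 [ 0.3  0.3 -0.4]
head px top (was 431.8,264.5) 425.3211382113821 250.52439024390245 246 [ 0.463 -0.362  0.084]
handle ((529.45458984375, -367.75604248046875), (13.91486644744873, 78.14408874511719), 88.87581634521484)
plate1_mid top []
plate1_mid side [([262.6, 229.4], 0.27), ([264.0, 312.7], 0.15)]
blank3_mid top [([370.7, 201.1], 0.87), ([211.8, 229.0], 0.66)]
blank3_mid side [([332.5, 219.9], 0.79)]
bay 1 [[[179.2, 225.7]], [[239.3, 320.3]]]
bay 2 [[[210.4, 230.9]], [[263.6, 304.1]]]
bay 3 [[[241.7, 236.0]], [[286.7, 288.7]]]
tray [[[372.4, 202.1]], [[333.5, 218.1]]]
fin 1 exp [174.1 224.4] seen 175.57142857142858 224.14285714285714 49
fin 2 exp [206.5 229.7] seen 207.85416666666666 229.8125 48
side pin 1 shift (-2, -1) score 0.57 at0 0.37 exp if down [-2.2  2.9]
side pin 2 shift (9, 5) score 0.59 at0 0.12 exp if down [-2.4  3. ]
side pin 3 shift (1, 0) score 0.82 at0 0.75 exp if down [-2.7  3.2]
top pin 1 shift (3, -5) score 0.67 at0 -0.37 exp if down [ 3.5 -4.6]
top pin 2 shift (-10, -7) score 0.76 at0 -0.37 exp if down [ 2.9 -4.7]
top pin 3 shift (0, 0) score 0.99 at0 0.99 exp if down [ 2.3 -4.8]
```

The pins, plates and blank are right, but the mallet now reads about 4 cm from where I set it down. Either it was knocked or it dragged on release. Its handle end is near the mat's edge, so I measure it again and reset it.

```bash
cat > mal.py <<'E'
from h import *
im=cams.read_camera("top")[:,:,::-1].copy(); im2=cams.read_camera("side")[:,:,::-1].copy()
cv2.imwrite("pics/top_g.png",im)
h=cv2.cvtColor(im,cv2.COLOR_BGR2HSV); R0=np.zeros(im.shape[:2],bool); R0[190:285,405:460]=1
w=R0&(h[:,:,2]>150)&(h[:,:,1]<60); w=w&(cv2.connectedComponents(w.astype(np.uint8))[1]==np.bincount(cv2.connectedComponents(w.astype(np.uint8))[1][w]).argmax())
v,u=np.nonzero(w); print("head px",u.mean().round(1),v.mean().round(1),u.min(),u.max(),v.min(),v.max(),len(u))
c0=back("top",(u.mean(),v.mean()),.084); print("head",c0.round(4))
# handle: brightish, in head's columns +-12, above head
u0=u.mean(); vt=v.min()
hd=R0&(h[:,:,2]>75)&(h[:,:,1]>60); hd[:,:int(u0)-9]=0; hd[:,int(u0)+10:]=0; hd[vt-1:]=0
mm=hd.astype(np.uint8); n,l,s,c=cv2.connectedComponentsWithStats(mm); i=1+s[1:,4].argmax(); v,u=np.nonzero(l==i); print("handle comp",s[i].tolist())
P=np.array([back("top",(x,y),.056)[:2] for x,y in zip(u,v)],np.float32); L=cv2.fitLine(P,cv2.DIST_HUBER,0,.001,.001).ravel()
print("rect",cv2.minAreaRect(P*1000),"dir",np.degrees(np.arctan2(L[1],L[0])).round(1),L[2:].round(4))
m=cv2.cvtColor(im2,cv2.COLOR_BGR2HSV); m=((m[:,:,1]<50)&(m[:,:,2]>120)).astype(np.uint8)
n_,l,s,c=cv2.connectedComponentsWithStats(m); e=proj("side",np.r_[c0[:2],.044])[0]; print("side exp",e.round(1))
for i in range(1,n_):
    if s[i,4]>100 and np.linalg.norm(c[i]-e)<30: print(s[i].tolist(),c[i].round(1))
for v in range(196,262,2): print(v,' '.join('%3d'%q for q in h[v,412:448,2]))
E
python3 mal.py
```

```text
head px 425.0 249.8 418 433 242 257 233
head [ 0.4655 -0.3613  0.084 ]
handle comp [416, 190, 19, 51, 599]
rect ((563.1592407226562, -369.9001770019531), (50.263484954833984, 140.22694396972656), 88.92607879638672) dir -5.5 [ 0.5787 -0.3675]
side exp [388.1 205.1]
[380, 192, 18, 29, 410] [388.2 205.7]
196  94  92  96  96 100 115 127 132 133 131 131 133 131 134 130 129 123 106  99  98  97  97  99  96  98  98  97  99  99  98  98  96  96  95  98  97
198  98  97 100 100 105 115 130 134 135 135 134 134 135 135 135 131 123 110  98  96  95  98  96  97 100  95  97  98  99  98  96  95  99  98  96  98
200  94  97  96  96  99 109 121 127 127 129 130 129 130 130 129 128 116 102  92  97  94  95  95  92  91  95  91  95  94  90  94  93  94  95  95  92
202  94  95  95  96  98 111 124 128 132 135 138 139 138 137 135 132 128 117 109  99  97  94  96  94  96  96  97  95  97  95  95  96  95  94  94  94
204  95  92  92  94  97 100 105 106 122 143 152 155 155 151 141 131 126 123 115 106  94  92  92  93  91  91  94  89  89  89  90  94  89  90  92  88
206  87  82  78  79  83  78  76  82 115 142 153 160 158 1
[... 3386 characters left out ...]
 176 174 177 176 174 176 176 175 175 175 172 171 151 104  49  32  23  24  38  29  27  22  28  34  31  34  41
254  62  69  71  73  89 127 158 172 175 176 176 176 177 175 176 176 176 175 174 175 170 152 106  53  31  30  28  25  27  32  32  28  34  32  27  48
256  60  69  71  74  89 127 160 171 172 173 176 174 175 175 174 175 174 172 174 173 167 148 105  54  34  27  30  30  32  28  31  32  30  26  35  49
258  60  67  71  79  82 100 122 134 138 140 138 140 141 141 143 144 139 139 137 133 130 111  74  43  28  30  30  33  32  17  31  28  23  22  32  52
260  37  30  36  36  35  38  36  48  44  52  50  46  50  53  51  56  52  51  47  47  45  40  30  29  21  25  26  29  34  31  28  27  28  22  33  58
```

```bash
python3 - <<'E'
from h import *
a,b=back("top",(423,238),.056),back("top",(423,206),.056); d=(b-a)[:2]; d/=np.linalg.norm(d); ang=np.degrees(np.arctan2(d[1],d[0])); print(a,b,ang)
hc=back("top",(425.2,249.8),.084)[:2]; s=(hc-a[:2])@d; hp=a[:2]+s*d; print("head on handle line",hp,hc,"end",hp+.1325*d)
g=hp+.05*d; yaw=np.radians(ang+90); print("grip",g)
o,p,r=cur(); R1=down(yaw); 
seq([[([*g,.15],R1)],[([*g,.004],R1)],[([*g,.05],R1)],[([.4765,-.388,.05],down(np.radians(83)))]],(p,r))
E
```

```text
[ 0.49883218 -0.36296989  0.056     ] [ 0.58800374 -0.3647323   0.056     ] -1.1322592408086392
head on handle line [ 0.46538836 -0.3623089 ] [ 0.4654004  -0.36169956] end [ 0.59786249 -0.36492715]
grip [ 0.5153786  -0.36329692]
[-0.641, 1.148, 0.228, -0.002, 0.004, -0.042]
--
[0.0, 0.0, 0.73, 0.0, 0.0, 0.0]
--
[0.0, 0.0, -0.23, 0.0, 0.0, 0.0]
--
[0.192, -0.127, 0.0, 0.0, 0.0, 0.033]
--
```

Request:
jog_arm --plan '[{"x": -0.15,"y": 0.2,"z": 0,"wx": 0,"wy": 0,"wz": 0},{"x": -0.3,"y": 0.4,"z": 0,"wx": -0.002,"wy": 0.004,"wz": -0.02},{"x": -0.4,"y": 0.6,"z": 0.05,"wx": -0.002,"wy": 0.004,"wz": -0.042},{"x": -0.55,"y": 0.8,"z": 0.1,"wx": -0.002,"wy": 0.004,"wz": -0.042},{"x": -0.641,"y": 1,"z": 0.15,"wx": -0.002,"wy": 0.004,"wz": -0.042},{"x": -0.641,"y": 1,"z": 0.15,"wx": -0.002,"wy": 0.004,"wz": -0.042},{"x": -0.641,"y": 1,"z": 0.15,"wx": -0.002,"wy": 0.004,"wz": -0.042},{"x": -0.641,"y": 1,"z": 0.15,"wx": -0.002,"wy": 0.004,"wz": -0.042},{"x": -0.641,"y": 1,"z": 0.15,"wx": -0.002,"wy": 0.004,"wz": -0.042}]'

```text
t: 43.23
eef_pos: [0.5105, -0.3928, 0.1657]
tool_rot: [-0.001, 0.01, 1.0, -0.0]
contact_force: [-0.8, -1.0, -0.4]
gripper_width: 0.525
```

```bash
python3 - <<'E'
from h import *
cams.read_camera("side");cams.read_camera("side")
o,p,r=cur(); print(p,o["contact_force"].round(1))
R1=down(np.radians(88.9)); g=[.5154,-.3633]
seq([[([*g,.13],R1),([*g,.004],R1)]],(p,r))
E
```

```text
[ 0.50963313 -0.39419701  0.16579735] [-0.7 -0.2 -0.3]
[-0.026, 0.155, 0.179, -0.0, -0.0, -0.001]
[-0.026, 0.156, 0.809, -0.0, -0.0, -0.001]
--
```

Request:
jog_arm --plan '[{"x": -0.026,"y": 0.08,"z": 0,"wx": 0,"wy": 0,"wz": 0},{"x": -0.026,"y": 0.155,"z": 0,"wx": 0,"wy": 0,"wz": 0},{"x": -0.026,"y": 0.155,"z": 0.1,"wx": 0,"wy": 0,"wz": 0},{"x": -0.026,"y": 0.155,"z": 0.25,"wx": 0,"wy": 0,"wz": 0},{"x": -0.026,"y": 0.155,"z": 0.4,"wx": 0,"wy": 0,"wz": 0},{"x": -0.026,"y": 0.155,"z": 0.55,"wx": 0,"wy": 0,"wz": 0},{"x": -0.026,"y": 0.155,"z": 0.68,"wx": 0,"wy": 0,"wz": 0},{"x": -0.026,"y": 0.156,"z": 0.77,"wx": 0,"wy": 0,"wz": 0},{"x": -0.026,"y": 0.156,"z": 0.809,"wx": 0,"wy": 0,"wz": 0},{"x": -0.026,"y": 0.156,"z": 0.809,"wx": 0,"wy": 0,"wz": 0},{"x": -0.026,"y": 0.156,"z": 0.809,"wx": 0,"wy": 0,"wz": 0}]'

```text
t: 44.25
eef_pos: [0.5156, -0.3635, 0.0047]
tool_rot: [-0.0, 0.012, 1.0, -0.001]
contact_force: [-0.1, -0.6, -0.2]
gripper_width: 0.523
```

Request:
jog_arm --plan '[{"x": 0,"y": 0,"z": 0,"wx": 0,"wy": 0,"wz": 0},{"x": 0,"y": 0,"z": 0,"wx": 0,"wy": 0,"wz": 0},{"x": 0,"y": 0,"z": 0,"wx": 0,"wy": 0,"wz": 0},{"x": 0,"y": 0,"z": 0,"wx": 0,"wy": 0,"wz": 0},{"x": 0,"y": 0,"z": 0,"wx": 0,"wy": 0,"wz": 0},{"x": 0,"y": 0,"z": 0,"wx": 0,"wy": 0,"wz": 0},{"x": 0,"y": 0,"z": 0,"wx": 0,"wy": 0,"wz": 0}]' --hand -1 --grip_force 100

```text
t: 44.83
eef_pos: [0.5169, -0.364, 0.0066]
tool_rot: [0.001, 0.012, 1.0, -0.001]
contact_force: [-0.9, 1.3, 6.8]
gripper_width: 0.187
```

```bash
python3 - <<'E'
from h import *
o,p,r=cur(); print(o["t"],p,o["gripper_width"],o["contact_force"].round(1),r.as_matrix().round(3).tolist())
q=np.array([.4765,-.390]); a=down(np.radians(84))
seq([[([*p[:2],.03],r),([*q,.03],a),([*q,p[2]+.0005],a)]],(p,r))
E
```

```text
44.8333 [ 0.51685045 -0.3639681   0.00662017] 0.18704944601280313 [-0.9  1.3  6.8] [[-1.0, 0.023, 0.002], [0.023, 1.0, -0.003], [-0.002, -0.003, -1.0]]
[-0.0, -0.0, -0.117, 0.0, 0.0, 0.0]
[0.198, -0.135, -0.117, -0.001, 0.001, 0.026]
[0.199, -0.135, -0.002, -0.001, 0.001, 0.026]
--
```

Request:
jog_arm --plan '[{"x": 0,"y": 0,"z": -0.06,"wx": 0,"wy": 0,"wz": 0},{"x": 0,"y": 0,"z": -0.117,"wx": 0,"wy": 0,"wz": 0},{"x": 0.05,"y": -0.035,"z": -0.117,"wx": 0,"wy": 0,"wz": 0.01},{"x": 0.1,"y": -0.07,"z": -0.117,"wx": 0,"wy": 0,"wz": 0.018},{"x": 0.15,"y": -0.1,"z": -0.117,"wx": 0,"wy": 0,"wz": 0.026},{"x": 0.198,"y": -0.135,"z": -0.117,"wx": 0,"wy": 0,"wz": 0.026},{"x": 0.198,"y": -0.135,"z": -0.117,"wx": 0,"wy": 0,"wz": 0.026},{"x": 0.198,"y": -0.135,"z": -0.07,"wx": 0,"wy": 0,"wz": 0.026},{"x": 0.198,"y": -0.135,"z": -0.03,"wx": 0,"wy": 0,"wz": 0.026},{"x": 0.198,"y": -0.135,"z": 0,"wx": 0,"wy": 0,"wz": 0.026},{"x": 0.198,"y": -0.135,"z": 0,"wx": 0,"wy": 0,"wz": 0.026},{"x": 0.198,"y": -0.135,"z": 0,"wx": 0,"wy": 0,"wz": 0.026}]'

```text
t: 45.83
eef_pos: [0.4778, -0.3891, 0.0061]
tool_rot: [0.001, 0.052, 0.999, -0.001]
contact_force: [0.9, 0.4, -1.2]
gripper_width: 0.184
```

Request:
jog_arm --plan '[{"x": 0,"y": 0,"z": 0.005,"wx": 0,"wy": 0,"wz": 0},{"x": 0,"y": 0,"z": 0.005,"wx": 0,"wy": 0,"wz": 0},{"x": 0,"y": 0,"z": 0.005,"wx": 0,"wy": 0,"wz": 0},{"x": 0,"y": 0,"z": 0.005,"wx": 0,"wy": 0,"wz": 0}]'

```text
t: 46.17
eef_pos: [0.4781, -0.3891, 0.0058]
tool_rot: [0.001, 0.052, 0.999, -0.001]
contact_force: [-2.9, 1.0, 8.7]
gripper_width: 0.189
```

Request:
jog_arm --plan '[{"x": 0,"y": 0,"z": 0,"wx": 0,"wy": 0,"wz": 0},{"x": 0,"y": 0,"z": 0,"wx": 0,"wy": 0,"wz": 0},{"x": 0,"y": 0,"z": 0,"wx": 0,"wy": 0,"wz": 0},{"x": 0,"y": 0,"z": 0,"wx": 0,"wy": 0,"wz": 0},{"x": 0,"y": 0,"z": 0,"wx": 0,"wy": 0,"wz": 0},{"x": 0,"y": 0,"z": 0,"wx": 0,"wy": 0,"wz": 0},{"x": 0,"y": 0,"z": -0.03,"wx": 0,"wy": 0,"wz": 0},{"x": 0,"y": 0,"z": -0.1,"wx": 0,"wy": 0,"wz": 0},{"x": 0,"y": 0,"z": -0.25,"wx": 0,"wy": 0,"wz": 0},{"x": 0,"y": 0,"z": -0.4,"wx": 0,"wy": 0,"wz": 0},{"x": 0,"y": 0,"z": -0.6,"wx": 0,"wy": 0,"wz": 0},{"x": 0,"y": 0,"z": -0.8,"wx": 0,"wy": 0,"wz": 0}]' --hand 0.05

```text
t: 47.17
eef_pos: [0.4775, -0.3881, 0.1682]
tool_rot: [0.001, 0.051, 0.999, -0.001]
contact_force: [0.6, -0.7, 0.2]
gripper_width: 0.524
```

Request:
jog_arm --plan '[{"x": 0.1,"y": -0.2,"z": -0.1,"wx": 0,"wy": 0,"wz": 0},{"x": 0.2,"y": -0.4,"z": -0.1,"wx": 0,"wy": 0,"wz": 0},{"x": 0.35,"y": -0.6,"z": -0.1,"wx": 0,"wy": 0,"wz": 0},{"x": 0.5,"y": -0.8,"z": -0.1,"wx": 0,"wy": 0,"wz": 0},{"x": 0.5,"y": -1,"z": -0.1,"wx": 0,"wy": 0,"wz": 0},{"x": 0.5,"y": -1,"z": -0.1,"wx": 0,"wy": 0,"wz": 0},{"x": 0.5,"y": -1,"z": -0.1,"wx": 0,"wy": 0,"wz": 0},{"x": 0.5,"y": -1,"z": -0.1,"wx": 0,"wy": 0,"wz": 0},{"x": 0.5,"y": -1,"z": -0.1,"wx": 0,"wy": 0,"wz": 0},{"x": 0.5,"y": -1,"z": -0.1,"wx": 0,"wy": 0,"wz": 0}]'

```text
t: 48.0
eef_pos: [0.3591, -0.575, 0.1893]
tool_rot: [0.001, 0.05, 0.999, -0.001]
contact_force: [0.9, -0.4, -0.5]
gripper_width: 0.523
```

```bash
sed -i '/for v in range(196/d' mal.py; python3 mal.py
```

```text
head px 433.6 264.6 426 441 257 272 237
head [ 0.4254 -0.3835  0.084 ]
handle comp [424, 190, 19, 19, 345]
rect ((607.7296142578125, -393.0514831542969), (50.270442962646484, 50.965023040771484), 88.85938262939453) dir 52.1 [ 0.6117 -0.3923]
side exp [401.4 206. ]
[392, 193, 19, 28, 408] [401.2 206.7]
```

The mallet is back, head at (0.425,-0.384), well within the mat. One last check of everything, then hand in.

```bash
python3 mal.py | head -2; python3 - <<'E'
from h import *
im=cams.read_camera("top")[:,:,::-1].copy(); im2=cams.read_camera("side")[:,:,::-1].copy(); cv2.imwrite("pics/side_h.png",im2)
h=cv2.cvtColor(im,cv2.COLOR_BGR2HSV)
for i in range(2):
    e=proj("top",deck(0,-.09+.09*i,.07))[0]; x,y=e.round().astype(int); pa=h[y-8:y+9,x-12:x+13,2]<70; vv,uu=np.nonzero(pa); print("fin",i+1,"exp",e.round(1),"seen",uu.mean()+x-12,vv.mean()+y-8)
A=cv2.imread("pics/top0.png").astype(int); S=cv2.imread("pics/side0.png").astype(int)
for nm,(x0,x1,y0,y1) in {"bottle":(298,322,118,155),"beaker":(340,368,131,162),"vial":(130,152,300,322)}.items(): print(nm,"diff",np.abs(A[y0:y1,x0:x1]-im[y0:y1,x0:x1]).mean().round(1))
for t in("pin1_top","pin2_top","pin3_top","blank3_mid"):
    print(t,[(np.round(d["location"],1).tolist(),round(d["confidence"],2)) for d in finder.place_of("side",t)][:2])
o,p,r=cur(); print(o["t"],np.abs(o["joint_vel"]).max().round(3),o["contact_force"].round(1))
E
```

```text
head px 433.5 264.6 426 441 257 272 236
head [ 0.4254 -0.3834  0.084 ]
fin 1 exp [174.1 224.4] seen 175.74 224.16
fin 2 exp [206.5 229.7] seen 208.0204081632653 229.83673469387756
bottle diff 6.1
beaker diff 4.2
vial diff 2.1
pin1_top [([252.0, 323.1], 0.53)]
pin2_top [([278.1, 307.5], 0.58)]
pin3_top [([306.3, 287.5], 0.57)]
blank3_mid [([253.2, 323.7], 0.61), ([332.2, 216.7], 0.59)]
48.5 0.002 [-0.   0.1  0.4]
```

```bash
python3 -c "
from station import bot
print(bot.hand_in())"
```

```text
the job is handed in; nothing more can be done
None
```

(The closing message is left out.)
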